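# Set the pointing needle in its guide eyes and lock it

## Task

Take the stepped measuring needle out of its wooden rest and slide it, thin end first, through the guide eyes of the pointing frame, largest eye first, until its last shoulder is stopped by the smallest eye. With the needle fully home, swing the lever of the lock collar over to its stop pin, and let go of everything. Leave the mallet, bottle, brush and chisel where they are.

Things in the scene. Friction and masses are not known exactly. Their poses are not given: they have to be found in the camera images.
- needle_grip (a point): grip point of the loose stepped needle (straight round bar, 211 mm, about 0.12 kg), on its axis in mid-handle; x runs to the thin end (may be rolled about x). Along x: 28 mm thick from -37 to +76 mm (wooden handle to +36, then aluminium), 22 mm thick to +124, 9 mm nose to +174, its last 14 mm tapered. Centre of mass about +75. Starts level in the rest, 50 mm above the table
- needle_shoulder (a point): point on the needle's axis at its last shoulder, where the 22 mm step ends in a flat face and the 9 mm nose begins; this face is what the smallest eye stops
- needle_tip (a point): the point of the needle's nose, on its axis
- rest: fixed wooden rest with two V notches; origin on the table straight below the needle's starting grip point, x along the needle to its nose, z up. Notches 42-54 and 96-108 mm along x, base 60 mm wide from 25 to 125 mm along x, below 62 mm high; nothing stands beneath or beside the handle
- eye1 (a point): centre of the entry face of the largest guide eye (fixed upright aluminium ring): opening 34 mm, outer 44 mm, 8 mm thick along x. x is level, the way the needle goes in, through all three eyes, which share this axis 100 mm above the table; z up. Posts stand only below the rings, on a base 70 mm wide, 12 mm high, that begins 25 mm before this face; the entry side is open
- eye2 (a point): the same for the middle eye, 38 mm beyond eye1: opening 28 mm, outer 38 mm, 8 mm thick
- eye3 (a point): the same for the smallest eye, 76 mm beyond eye1: opening 15 mm, outer 29 mm, 8 mm thick. The needle's nose passes, its 22 mm step does not: home is with its shoulder on this entry face. On the base from 79 mm beyond this face on stands a marble block 170 mm wide, 85 mm high, with a half-carved owl reaching 200 mm above the table
- collar (a joint): angle of the lock collar: steel ring, 40 mm outside, 20 mm bore, captive 10 to 22 mm beyond eye3's entry face, turning about the eyes' axis, with a lever (10 mm round bar). 0 open: lever leans 0.70 rad from upright to the eyes' -y side; grows as it swings over the top to the +y side; 1.45 locked, at its stop, 0.75 rad past upright. Stiff (0.05 N m), stays where left. Starts at 0 to 0.3
- lever_knob (a point): centre of the black ball knob, 16 mm diameter, at the end of the collar's lever, 68 mm from the eyes' axis and 16 mm beyond the entry face of eye3
- mallet: round wooden stone mallet standing on its head, 165 mm high, 90 mm wide; origin at its foot; leave alone
- bottle: small water bottle, 60 mm wide, 150 mm high; origin at its foot; leave alone
- brush: bench brush lying on the table; leave alone
- chisel: steel stone chisel, 200 mm long, 22 mm thick, lying on the table; leave alone

How it is judged:
By the outcome, as a careful person would: the job done as asked, in the order asked, and still so for the second after the job is handed in, with the robot touching nothing.
It also fails if it takes over 67 s, if anything falls off the work surface, if the arm or the gripper's body presses on something with over 40 N, if the wrist force passes 120 N, or if a joint passes its speed limit or range.

## Robot

A 7-joint arm with a two-finger parallel gripper is mounted at the origin on the work surface. World frame = base frame: x ahead of the robot, y to its left, z up, the work surface at z = 0. Lengths are in m, angles in rad, forces in N, time in s.
With the tool pointing down it reaches from about 0.425 to 0.95 m from the base axis. Payload 16.7 kg.
Tool frame: the origin (TCP) lies at the centre of the arm's flange, where the gripper is bolted on; the fingertips stand 199 mm ahead of it and the grasp point (between the pads) lies 180 mm ahead of it; z points along the fingers, y is the direction in which the jaws open and shut (so a half turn about z gives the same grasp; the last joint's range is limited). The gripper opens to 94 mm and grips with 3 to 60 N. Pads are 16 mm wide; open, the fingers measure 119 mm over their backs; the gripper's body (75 mm by 177 mm) begins 78 mm behind the grasp point.
Start: joints at [-1.343, 0.426, 0.074, 1.606, -0.034, 1.111, -0.067], TCP at [0.248, 0.628, 0.405] pointing down, gripper open.
Joint ranges: [-2.85, 2.85], [-0.5, 2.14], [-1.23, 1.37], [0.21, 2.46], [-1.02, 4.16], [0.16, 2.05], [-2.73, 2.73]. Speed limits (rad/s): [1.89, 1.89, 2.39, 2.39, 3.01, 3.01, 3.01].

## Interface

Orientations are given as a unit quaternion [w, x, y, z].
In Python, from rig import robot gives the robot as it stands. The module is installed in compiled form; this text tells all that it offers.
- The arm moves only by the shell command python3 -m jog 'ROWS' [FORCE]. ROWS is JSON, a list of rows, each a list of 3 entries, a list of its own where there are three numbers: the turn, a rotation vector about the tool's x, y, z in rad, then the shift along the tool's x, y, z in cm, then the closure, from 0 (fully open) to 1 (shut). In form: [[[ax, ay, az], [tx, ty, tz], hand], ...]. A call has 1 to 20 rows; each row shifts and turns the commanded pose from where the row before left it, along the tool's axes as they then stand; what a row does not reach is not made up. A row lasts 1/8 s, in which the tool goes at most 62.5 mm and 10.7 degrees, less where a joint would pass 70% of its speed; a pose out of reach is approached as far as the arm can. A call with a gripper value outside its range is refused whole. The fingers move at their own pace and stop on an object; FORCE is the grip in N (left out, the last holds). Time passes only in rows, so rows that do not move let the fingers close. It gives the time, the measured TCP pose, the force and the opening at its end, in the units of the state.
- robot.read_state(): the state, without advancing time (a new reading comes with each control period).
- robot.camera(name): name is "scene" or "side" or "wrist"; returns a dict with "pixels" (400x640x3 uint8, blue, green, red), "K" (3x3 intrinsics, pixels), "rvec" (rotation vector, rad) and "tvec" (3), from world to camera coordinates, as OpenCV has them. Camera axes: x right, y down, z forward; pixel columns grow to the right and rows downward; lengths in m; the calibration is good to about 2 mm. The wrist camera is an equidistant fisheye: a pixel r from the principal point sees the ray r / f radians off the axis. A picture is of the moment at which its call begins. There is no depth.
- robot.hand_in(): hands the job in, once; it reports no verdict.
Trained networks look in the newest picture that a camera, given by its name, has taken for a name from the list of things; names that differ only in an ending like _2 or _b are one class to them, and where a whole thing is asked for, a point or a joint stands for the part that bears it (a point fixed in the world has none). Each returns a list of dicts, best first, with "score" (0 to 1); they miss things now and then, are a little off and sometimes report something else, mostly with a low value. They report only what shows in the picture. A call takes as long as a camera call.
- robot.cut_out(camera, name): "mask" (400x640 bool, what is visible of it) and "rect" ([left, top, width, height] in pixels, round what is visible of it).
- robot.spot_point(camera, name): "uv" ([column, row] in pixels: a listed point, or the origin of a listed thing).
The state is a dict: "clock": time; "joint_positions": joint angles; "qvel": joint speeds; "effort": joint torques, N m; "eef_pos": TCP position; "tool_rot": TCP orientation; "force": force on the tool from outside, world axes, zero at the start; "ft_torque": the same for the moment, N m; "finger_gap": finger opening in m.
Only numpy, scipy, OpenCV 4.12 (cv2) and the standard library are available. Lean on these libraries where they do the work, as an engineer would, in place of code of your own. Each camera call takes 0.05 s, during which the arm holds its last target.

## Working session

There is one attempt and no reset: what is moved stays moved. The work goes in short steps, Python scripts to look and compute and a shell command to move; the robot and the scene stay as the last step left them, time stands still between calls to the robot, and variables do not carry over. Pictures are saved under pics/ and viewed, and the job is handed in when it is done.

```bash
mkdir -p pics; ls
python3 - <<'E'
from rig import robot
import cv2
s=robot.read_state(); print(s)
for n in ("scene","side","wrist"):
    c=robot.camera(n); cv2.imwrite(f"pics/{n}0.png",c["pixels"]); print(n,c["K"],c["rvec"],c["tvec"])
    for k in ("needle_grip","needle_shoulder","needle_tip","eye1","eye2","eye3","lever_knob","rest","mallet","bottle"):
        print(k,[(p["uv"],round(p["score"],2)) for p in robot.spot_point(n,k)[:2]])
E
```

```text
pics
{'clock': 0.0, 'joint_positions': array([-1.3435136 ,  0.42674005,  0.07384732,  1.60663784, -0.03405103,
        1.11083106, -0.06710279]), 'qvel': array([ 0.000865  ,  0.00068171,  0.00134985, -0.00141409, -0.0007389 ,
       -0.00078026,  0.00083684]), 'effort': array([ 2.32909209e-03, -9.35803270e+01,  3.66807818e+00, -4.54187393e+01,
       -4.87387378e-02,  2.00778467e-02,  1.62286497e-04]), 'eef_pos': array([0.24829742, 0.62745687, 0.40395639]), 'tool_rot': array([-5.60537776e-05,  1.87284021e-01,  9.82305571e-01, -6.76656123e-04]), 'force': array([-0.22866878,  0.50839738, -0.37884025]), 'ft_torque': array([ 0.05938173, -0.0068359 , -0.01046972]), 'finger_gap': 0.09376393246054496}
scene [[497.13619872   0.         316.09669999]
 [  0.         497.13619872 204.19039402]
 [  0.           0.           1.        ]] [ 2.12873556  1.59565901 -0.47274754] [ 0.02143638 -0.44845561  1.49178152]
needle_grip [([282.5, 182.6], 0.87)]
needle_shoulder [([335.0, 174.9], 0.93)]
needle_tip [([351.0, 171.8], 0.75), ([403.6, 172.4], 0.2)]
eye1 [([429.9, 168.0], 0.89), ([400.2, 171.5], 0.7
[... 539 characters left out ...]
[([266.7, 202.3], 0.9)]
eye1 [([269.4, 150.9], 0.7), ([262.3, 142.5], 0.64)]
eye2 [([269.4, 150.9], 0.7), ([262.3, 142.5], 0.64)]
eye3 [([269.4, 150.9], 0.7), ([262.3, 142.5], 0.64)]
lever_knob [([263.8, 110.8], 0.68)]
rest [([300.0, 269.4], 0.93)]
mallet [([371.2, 172.4], 0.97), ([434.7, 278.3], 0.7)]
bottle [([407.7, 204.2], 0.73)]
wrist [[309.70691629   0.         320.27399547]
 [  0.         309.70691629 204.53314497]
 [  0.           0.           1.        ]] [-2.40523784 -1.63674752 -0.22215434] [-0.67522104 -0.0299834   0.39112602]
needle_grip [([43.5, 378.9], 0.56)]
needle_shoulder []
needle_tip []
eye1 []
eye2 []
eye3 []
lever_knob []
rest []
mallet [([42.1, 380.0], 0.66)]
bottle []
```

View pics/scene0.png

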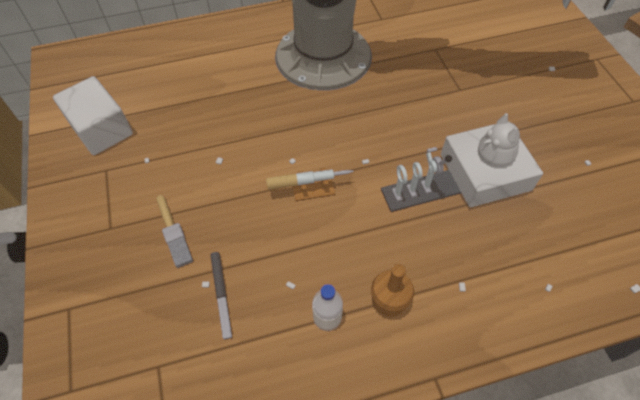

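View pics/side0.png

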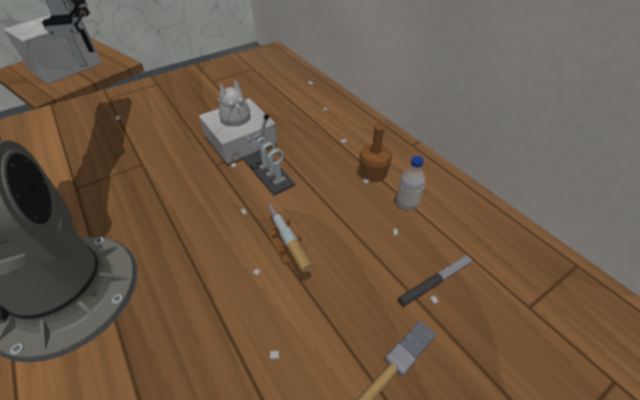

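View pics/wrist0.png

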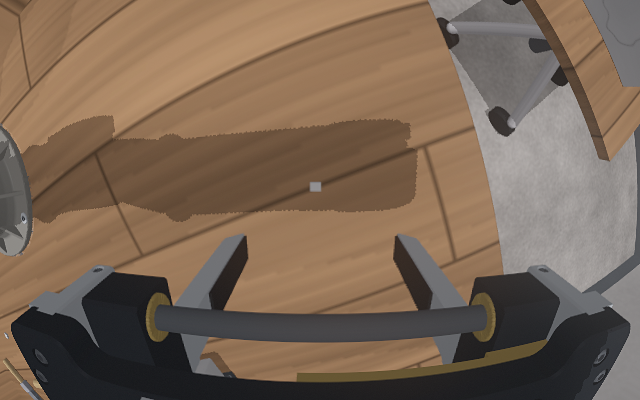

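The scene picture shows the needle in its rest from about (282,183) to (352,172), the frame eyes at (400–435,180), and the owl on the right. The arm stands off-frame on the +y side, and the wrist picture shows only the tabletop.

```bash
cat > h.py <<'E'
import numpy as np, cv2
from rig import robot
def cam(n):
    c=robot.camera(n); c["R"]=cv2.Rodrigues(np.array(c["rvec"],float))[0]; c["t"]=np.array(c["tvec"],float).ravel(); c["K"]=np.array(c["K"]); c["n"]=n; return c
def ray(c,uv):
    x=np.linalg.inv(c["K"])@[uv[0],uv[1],1.]
    if c["n"]=="wrist":
        m=np.array(x[:2]); th=np.linalg.norm(m); x=np.r_[m/max(th,1e-9)*np.sin(th),np.cos(th)]
    o=-c["R"].T@c["t"]; d=c["R"].T@x; return o,d/np.linalg.norm(d)
def atz(c,uv,z):
    o,d=ray(c,uv); return o+d*(z-o[2])/d[2]
def tri(l):
    A=np.zeros((3,3));b=np.zeros(3)
    for c,uv in l:
        o,d=ray(c,uv);P=np.eye(3)-np.outer(d,d);A+=P;b+=P@o
    p=np.linalg.solve(A,b); return p,[round(1e3*float(np.linalg.norm((np.eye(3)-np.outer(d,d))@(p-o))),1) for o,d in [ray(*x) for x in l]]
def proj(c,P):
    X=c["R"]@np.array(P)+c["t"]
    if c["n"]=="wrist":
        r=np.linalg.norm(X[:2]); th=np.arctan2(r,X[2]); v=X[:2]/r*th; x=np.array([v[0],v[1],1])
    else: x=X/X[2]
    return (c["K"]@x)[:2]
def Rq():
    from scipy.spatial.transform import Rotation as Ro
    q=robot.read_state()["tool_rot"]; return Ro.from_quat([q[1],q[2],q[3],q[0]])
E
python3 - <<'E'
from h import *
np.set_printoptions(precision=4,suppress=True)
S=cam("scene");D=cam("side")
print("cams",-S["R"].T@S["t"],-D["R"].T@D["t"])
zs=dict(needle_grip=.05,needle_shoulder=.05,needle_tip=.05,rest=0,mallet=0,bottle=0,lever_knob=None)
for k,z in zs.items():
    a=robot.spot_point("scene",k);b=robot.spot_point("side",k)
    if a and b:
        a=a[0]["uv"];b=b[0]["uv"]
        print(k,tri([(S,a),(D,b)]), None if z is None else (atz(S,a,z),atz(D,b,z)))
for k in ("eye1",):
  for a in robot.spot_point("scene",k): print("S",a["score"],a["uv"],atz(S,a["uv"],.1))
  for a in robot.spot_point("side",k): print("D",a["score"],a["uv"],atz(D,a["uv"],.1))
for c,r,nm in ((S,(370,130,560,230),"s"),(D,(190,70,320,290),"d")):
    im=c["pixels"][r[1]:r[3],r[0]:r[2]]; f=4 if nm=="s" else 2.7
    cv2.imwrite(f"pics/crop_{nm}.png",cv2.resize(im,None,fx=f,fy=f,interpolation=cv2.INTER_CUBIC))
print(Rq().as_matrix())
W=robot.camera("wrist");R=cv2.Rodrigues(np.array(W["rvec"]))[0];p=-R.T@np.ravel(W["tvec"])
T=Rq().as_matrix();print("wristcam in tool",T.T@(p-robot.read_state()["eef_pos"]),(R@T))
E
```

```text
cams [ 1.1247 -0.335   1.0246] [ 0.2396 -0.6366  0.7004]
needle_grip (array([ 0.4479, -0.2336,  0.0443]), [0.9, 0.9]) (array([ 0.4525, -0.2349,  0.05  ]), array([ 0.4458, -0.2361,  0.05  ]))
needle_shoulder (array([ 0.4649, -0.1151,  0.0463]), [0.8, 0.8]) (array([ 0.4668, -0.1152,  0.05  ]), array([ 0.4638, -0.1191,  0.05  ]))
needle_tip (array([ 0.4604, -0.0694,  0.0537]), [7.0, 7.0]) (array([ 0.4634, -0.0745,  0.05  ]), array([ 0.4596, -0.0579,  0.05  ]))
rest (array([ 0.4499, -0.2341,  0.008 ]), [3.1, 3.1]) (array([ 0.4426, -0.2306,  0.    ]), array([ 0.4532, -0.2327,  0.    ]))
mallet (array([ 0.7849, -0.0815, -0.0017]), [2.8, 2.8]) (array([ 0.784 , -0.0794,  0.    ]), array([ 0.7839, -0.086 ,  0.    ]))
bottle (array([ 0.7843, -0.2236,  0.0055]), [2.2, 2.2]) (array([ 0.7835, -0.2251,  0.    ]), array([ 0.7882, -0.218 ,  0.    ]))
lever_knob (array([0.5634, 0.1149, 0.1607]), [7.9, 7.9]) None
S 0.95 [399.3, 174.1] [0.5396 0.0204 0.1   ]
S 0.94 [431.1, 169.2] [0.5474 0.0951 0.1   ]
S 0.81 [413.9, 172.2] [0.5441 0.0542 0.1   ]
D 0.66 [263.5, 146.5] [0.5348 0.0802 0.1   ]
D 0.62 [268.6, 149.3] [0.5403 0.0622 0.1   ]
D 0.57 [278.5, 155.7] [0.5488 0.0247 0.1   ]
[[-0.9298  0.368  -0.0001]
 [ 0.368   0.9298 -0.0001]
 [ 0.     -0.0001 -1.    ]]
wristcam in tool [0.0763 0.0004 0.0201] [[ 0.0011  1.      0.0005]
 [-0.9636  0.0012 -0.2674]
 [-0.2674 -0.0002  0.9636]]
```

View pics/crop_s.png

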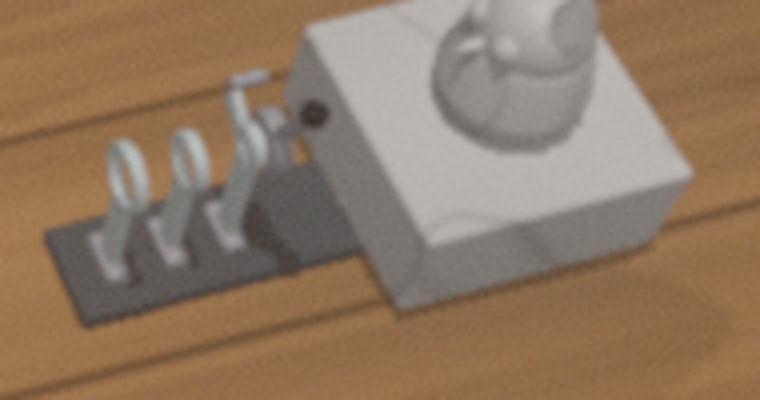

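View pics/crop_d.png

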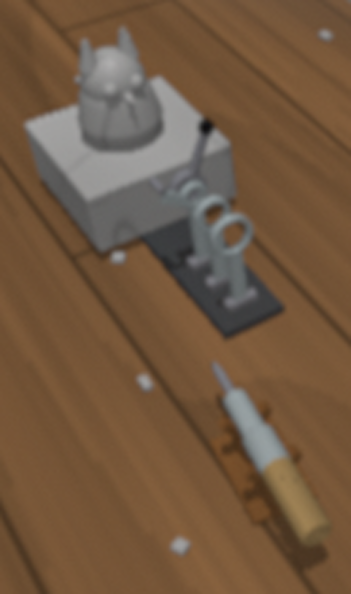

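The crops agree with the frame model. The knob is at scene (449,159) / side (267,117), leaning to world +x, and the rings are at scene (400,174), (414,172) and (431,169). Next I plan the transit over the owl at a safe height.

```bash
cat >> h.py <<'E'
def tool_delta(target_xyz_tcp, yaw_x, p=None, T=None):
    """shift (cm, tool axes now) and turn about tool z (rad) to have tool x at world yaw, tool z down"""
    s=robot.read_state(); p=s["eef_pos"] if p is None else p; T=Rq().as_matrix() if T is None else T
    d=np.array([[np.cos(yaw_x),np.sin(yaw_x),0],[np.sin(yaw_x),-np.cos(yaw_x),0],[0,0,-1]]).T
    from scipy.spatial.transform import Rotation as Ro
    return 100*T.T@(np.array(target_xyz_tcp)-p), Ro.from_matrix(T.T@d).as_rotvec()
E
python3 - <<'E'
from h import *
from scipy.optimize import fsolve
s=robot.read_state();T0=Rq().as_matrix();p0=s["eef_pos"]
N=14;th=np.radians(158.4-82.5)/N
def sim(t,tr=False):
    R=T0[:2,:2].copy();p=p0[:2].copy();L=[]
    c,q=np.cos(th),np.sin(th)
    for i in range(N):
        p=p+R@t; R=R@np.array([[c,-q],[q,c]]); L.append(p)
    return np.array(L) if tr else p
t=fsolve(lambda t:sim(t)-[.449,-.235],[-.06,0]);print(th,t*100);L=sim(t,True);print(L[::3],np.linalg.norm(L,axis=1).round(3))
E
```

```text
0.09462177873312116 [-6.39701663 -2.33755809]
[[ 0.29926758  0.58232804]
 [ 0.42324735  0.42068711]
 [ 0.49699494  0.23079223]
 [ 0.51460761  0.02784256]
 [ 0.47467563 -0.17191782]] [0.655 0.635 0.615 0.597 0.579 0.563 0.548 0.535 0.524 0.515 0.509 0.506
 0.505 0.507]
```

```bash
python3 -m jog '[[[0,0,0],[0,0,-5],0],[[0,0,0],[0,0,-4],0],[[0,0,0.083],[-5.6,-2.1,0],0],[[0,0,0.083],[-5.6,-2.1,0],0],[[0,0,0.083],[-5.6,-2.1,0],0],[[0,0,0.083],[-5.6,-2.1,0],0],[[0,0,0.083],[-5.6,-2.1,0],0],[[0,0,0.083],[-5.6,-2.1,0],0],[[0,0,0.083],[-5.6,-2.1,0],0],[[0,0,0.083],[-5.6,-2.1,0],0],[[0,0,0.083],[-5.6,-2.1,0],0],[[0,0,0.083],[-5.6,-2.1,0],0],[[0,0,0.083],[-5.6,-2.1,0],0],[[0,0,0.083],[-5.6,-2.1,3],0],[[0,0,0.083],[-5.6,-2.1,3],0],[[0,0,0.083],[-5.6,-2.1,3],0],[[0,0,0.083],[-5.6,-2.1,3],0],[[0,0,0.083],[-5.6,-2.1,2],0],[[0,0,0],[0,0,0],0]]'
python3 - <<'E'
from h import *
c=cam("wrist");cv2.imwrite("pics/w1.png",c["pixels"])
for k in ("needle_grip","needle_shoulder","needle_tip","eye1","lever_knob"):
    for p in robot.spot_point("wrist",k): print(k,round(p["score"],2),p["uv"],atz(c,p["uv"],.05 if "need" in k else .1 if k=="eye1" else .155))
print(Rq().as_matrix().round(3))
E
```

```text
clock: 4.97
eef_pos: [0.4368, -0.2284, 0.3619]
tool_rot: [-0.0, 0.755, 0.655, -0.001]
force: [0.6, 0.7, 1.4]
finger_gap: 0.0938
needle_grip 0.88 [331.6, 205.1] [ 0.4481873  -0.23415105  0.05      ]
needle_grip 0.7 [326.3, 80.5] [ 0.45952173 -0.11493452  0.05      ]
needle_shoulder 0.6 [327.2, 79.9] [ 0.46042682 -0.11447816  0.05      ]
needle_tip 0.6 [325.3, 27.3] [ 0.46603346 -0.06272754  0.05      ]
needle_tip 0.37 [330.3, 77.6] [ 0.46357769 -0.11267706  0.05      ]
[[ 0.131  0.991  0.001]
 [ 0.991 -0.131  0.   ]
 [ 0.     0.001 -1.   ]]
```

View pics/w1.png

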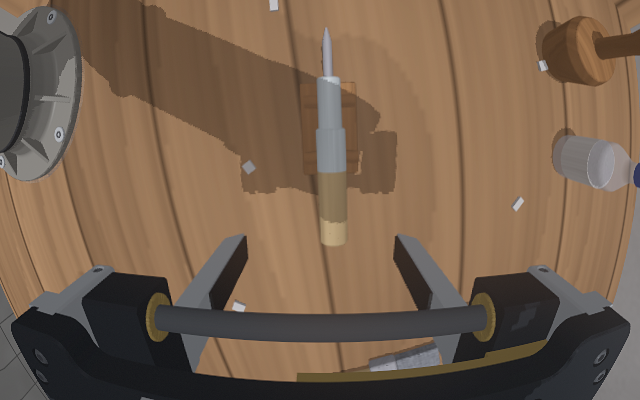

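The wrist picture shows the needle nearly vertical: tip at (326,27), shoulder at (328,78), handle end at (333,242), with both fingers clear of it. I refine the axis from the mask.

Run:
```python
from h import *
c=cam("wrist")
m=robot.cut_out("wrist","needle_grip")[0];M=m["mask"];print(m["score"],m["rect"],M.sum())
pts=[]
for v in range(32,236,4):
    u=np.where(M[v])[0]
    if len(u)>3: pts.append((v,u.min(),u.max(),*atz(c,((u.min()+u.max())/2,v),.05)[:2]))
pts=np.array(pts);print(pts[::5].round(4))
k=np.polyfit(pts[:,4],pts[:,3],1);print("x=",k,"yaw",np.degrees(np.pi/2-np.arctan(k[0])),"res",np.abs(np.polyval(k,pts[:,4])-pts[:,3]).max())
for y in(-.2345,-.1145,-.0627):print(np.polyval(k,y))
# butt end: bottom edge
vs=np.where(M.any(1))[0];print(vs.min(),vs.max(),atz(c,(333,vs.max()),.05),atz(c,(326,vs.min()),.05))
print(robot.read_state()["eef_pos"])
yaw=np.pi/2-np.arctan(k[0])
g=[np.polyval(k,-.2345),-.2345]
print(tool_delta([*g,.23],yaw))
```

```text
0.85 [313.0, 32.0, 29.7, 220.8] 5057
[[ 4.000e+01  3.220e+02  3.260e+02  4.655e-01 -7.000e-02]
 [ 6.000e+01  3.210e+02  3.300e+02  4.643e-01 -9.000e-02]
 [ 8.000e+01  3.200e+02  3.310e+02  4.617e-01 -1.093e-01]
 [ 1.000e+02  3.150e+02  3.370e+02  4.597e-01 -1.283e-01]
 [ 1.200e+02  3.150e+02  3.380e+02  4.577e-01 -1.471e-01]
 [ 1.400e+02  3.120e+02  3.420e+02  4.558e-01 -1.660e-01]
 [ 1.600e+02  3.130e+02  3.420e+02  4.538e-01 -1.850e-01]
 [ 1.800e+02  3.140e+02  3.430e+02  4.523e-01 -2.044e-01]
 [ 2.000e+02  3.140e+02  3.420e+02  4.493e-01 -2.241e-01]
 [ 2.200e+02  3.170e+02  3.430e+02  4.488e-01 -2.448e-01]]
x= [0.09971605 0.47250504] yaw 84.30551555384122 res 0.0011002813797207356
0.44912162328557786
0.46108754889878767
0.4662528401218232
36 250 [ 0.44792966 -0.27768479  0.05      ] [ 0.46787369 -0.06624793  0.05      ]
[ 0.43975924 -0.22410527  0.36302196]
(array([-0.90997685,  1.05830305, 13.30253393]), array([ 0.00050772, -0.00020925, -0.03272738]))
```

```bash
python3 -m jog '[[[0,0,-0.033],[-0.65,1.05,3],0],[[0,0,0],[0,0,4],0],[[0,0,0],[0,0,3.5],0],[[0,0,0],[0,0,2.0],0],[[0,0,0],[0,0,0.8],0],[[0,0,0],[0,0,0],0],[[0,0,0],[0,0,0],0]]' 55
python3 - <<'E'
from h import *
c=cam("wrist");cv2.imwrite("pics/w2.png",c["pixels"]);s=robot.read_state();print(s["eef_pos"],s["force"],np.degrees(np.arctan2(*Rq().as_matrix()[1::-1,0])))
E
```

```text
clock: 6.25
eef_pos: [0.4491, -0.2328, 0.2306]
tool_rot: [0.0, 0.742, 0.671, 0.0]
force: [-0.1, -0.1, -0.6]
finger_gap: 0.0939
[ 0.44914136 -0.23277412  0.23061981] [ 0.27569193 -0.73129905 -0.48499103] 84.22416512642465
```

View pics/w2.png

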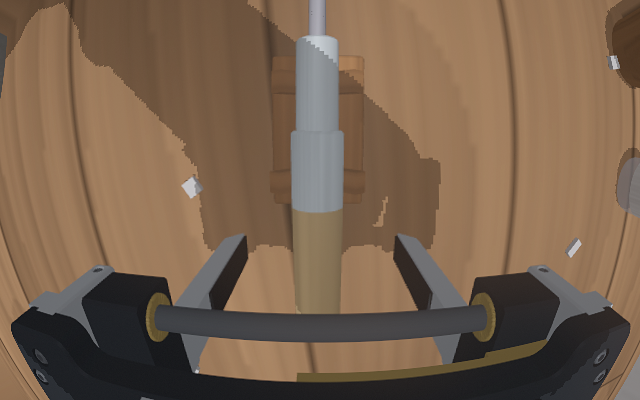

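The needle sits centred between the fingers (column 317 against 320), with the handle between the pads. I close the gripper.

```bash
python3 -m jog '[[[0,0,0],[0,0,0],0.6],[[0,0,0],[0,0,0],0.75],[[0,0,0],[0,0,0],0.9],[[0,0,0],[0,0,0],0.9],[[0,0,0],[0,0,0],0.9],[[0,0,0],[0,0,0],0.9],[[0,0,0],[0,0,0],0.9]]' 58
python3 - <<'E'
from h import *
s=robot.read_state();print(s["eef_pos"],s["force"],s["ft_torque"],s["finger_gap"])
E
```

```text
clock: 7.18
eef_pos: [0.4487, -0.2328, 0.2297]
tool_rot: [-0.0, 0.742, 0.67, -0.0]
force: [-1.6, 0.5, 0.5]
finger_gap: 0.0276
[ 0.44870416 -0.23278325  0.22973348] [-1.58337611  0.520968    0.48158171] [0.06098202 0.45081296 0.08173794] 0.02759180467798798
```

```bash
python3 -m jog '[[[0,0,0],[0,0,-1],0.9],[[0,0,0],[0,0,-3],0.9],[[0,0,0],[0,0,-5],0.9],[[0,0,0],[0,0,-5],0.9],[[0,0,0],[2,0,-5],0.9],[[0,0,0],[5,0,-4],0.9],[[0,0,0],[5,0,0],0.9],[[0,0,0],[5,0,0],0.9],[[0,0,0],[3,0,0],0.9],[[0,0,0],[1,0,0],0.9],[[0,0,0],[0,0,0],0.9],[[0,0,0],[0,0,0],0.9]]'
python3 - <<'E'
from h import *
c=cam("wrist");cv2.imwrite("pics/w3.png",c["pixels"]);s=robot.read_state();print(s["eef_pos"],s["force"],s["finger_gap"],-c["R"].T@c["t"])
for k in ("needle_shoulder","needle_tip","eye1","lever_knob"):
    for p in robot.spot_point("wrist",k): print(k,round(p["score"],2),p["uv"],atz(c,p["uv"],.28 if "need" in k else .1 if k=="eye1" else .155))
E
```

```text
clock: 8.68
eef_pos: [0.4697, -0.0264, 0.4589]
tool_rot: [0.0, 0.743, 0.67, -0.0]
force: [-0.1, -0.0, -1.2]
finger_gap: 0.0265
[ 0.46973796 -0.02631663  0.45887624] [-0.07901088  0.27366607 -2.19327658] 0.026490101044613953 [0.47951981 0.05101792 0.43876721]
needle_shoulder 0.61 [317.9, 39.1] [0.48249434 0.09354701 0.28      ]
needle_shoulder 0.39 [319.7, 261.7] [ 0.47110253 -0.02650782  0.28      ]
eye1 0.95 [376.1, 73.8] [0.54479205 0.09741312 0.1       ]
eye1 0.74 [379.0, 141.9] [0.54120598 0.02176742 0.1       ]
eye1 0.63 [378.0, 108.9] [0.54311164 0.05827257 0.1       ]
lever_knob 0.68 [409.2, 44.8] [0.56890838 0.11701863 0.155     ]
```

View pics/w3.png

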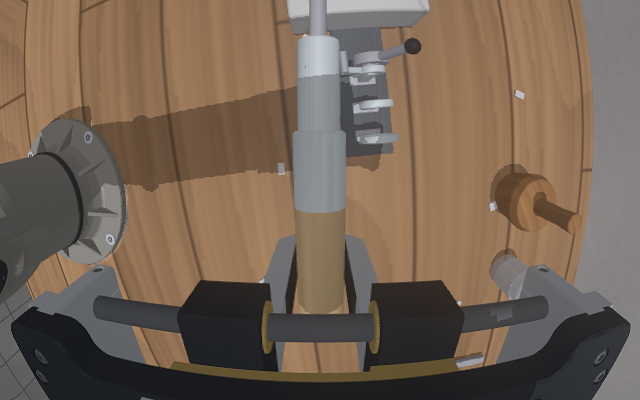

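The wrist picture shows the needle held straight (column 318), the three rings at (378,140), (375,104) and (368,70), and the knob at (412,46). Next I zoom in to fit the frame's pose.

```bash
cat > ov.py <<'E'
from h import *
import sys
def frame(x,y,yaw):
    d=np.array([np.cos(yaw),np.sin(yaw),0]);l=np.array([-d[1],d[0],0]);o=np.array([x,y,.1]);z=np.array([0,0,1.])
    P=lambda a,b,c:o+a*d+b*l+c*z
    C=[]
    t=np.linspace(0,2*np.pi,49)
    for s,ri,ro in((0,.017,.022),(.038,.014,.019),(.076,.0075,.0145)):
        for a in(s,s+.008):
            for r in(ri,ro): C.append([P(a,r*np.cos(q),r*np.sin(q)) for q in t])
    for zz in(-.088,-.1): C.append([P(-.025,b,zz) for b in(-.035,.035)])
    for b in(-.035,.035): C.append([P(a,b,-.088) for a in(-.025,.155)])
    C.append([P(a,b,-.015) for a,b in((.155,-.085),(.155,.085))])
    return C,P
def draw(c,C,box,f,fn,col=(0,0,255)):
    x0,y0,x1,y1=box
    im=cv2.resize(c["pixels"][y0:y1,x0:x1],None,fx=f,fy=f,interpolation=cv2.INTER_CUBIC)
    for k in C:
        p=np.array([(proj(c,q)-[x0-.5,y0-.5])*f-.5 for q in k])
        cv2.polylines(im,[np.int32(np.round(p*8))],False,col,1,cv2.LINE_AA,3)
    cv2.imwrite(fn,im)
E
python3 - <<'E'
from ov import *
C,P=frame(.542,.0205,np.radians(86))
c=cam("wrist");draw(c,[],(285,0,440,165),3.6,"pics/z0.png");draw(c,C,(285,0,440,165),3.6,"pics/z1.png")
E
```

```text
(no output)
```

View pics/z0.png

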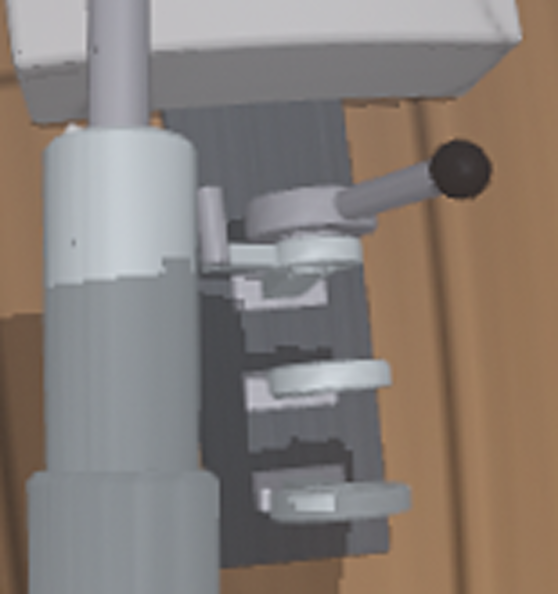

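View pics/z1.png

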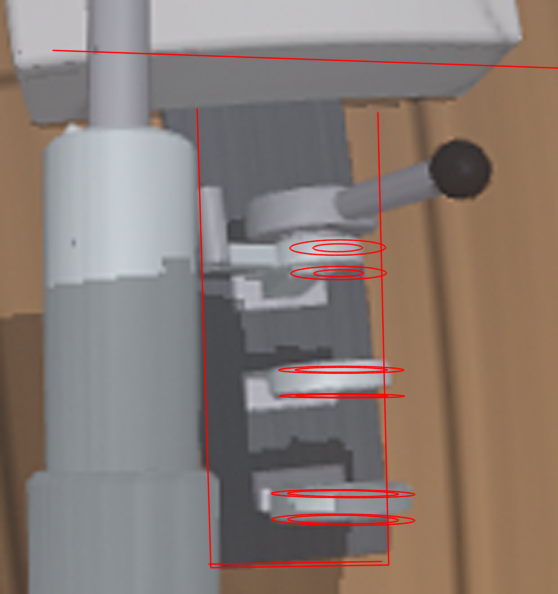

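Run:
```python
from ov import *
from scipy.optimize import least_squares
c=cam("wrist")
Z=lambda u,v:np.array([(u+.5)/3.6+285-.5,(v+.5)/3.6-.5])
obs=[((.004,0,0),Z(340.5,500),1),((.042,0,0),Z(330.5,376),1),((-.025,-.035,-.088),Z(387,551),1)]
def f(p):
    C,P=frame(*p);r=[]
    for a,z,w in obs: r+=list((proj(c,P(*a))-z)*w)
    # ring3 x only
    r.append(proj(c,P(.08,-.0145,0))[0]-Z(362,253)[0]);
    A,B=proj(c,P(-.025,-.035,-.088)),proj(c,P(.12,-.035,-.088));q=Z(345,100);n=np.array([-(B-A)[1],(B-A)[0]])/np.linalg.norm(B-A);r.append((q-A)@n)
    return r
s=least_squares(f,[.542,.02,1.5]);print(s.x,np.degrees(s.x[2]),np.round(s.fun,2))
C,P=frame(*s.x);draw(c,C,(285,0,440,165),3.6,"pics/z2.png")
S=cam("scene");draw(S,C,(370,130,480,220),7,"pics/z3.png");D=cam("side");draw(D,C,(230,90,310,210),5,"pics/z4.png")
```

```text
[0.54142161 0.02276854 1.58032364] 90.54587481451554 [-0.34 -0.2  -0.74  0.01  1.16  0.3  -0.19 -0.48]
```

View pics/z2.png

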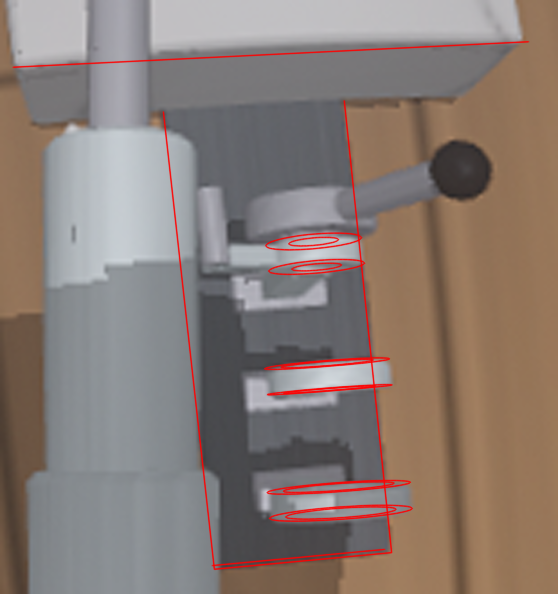

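View pics/z3.png

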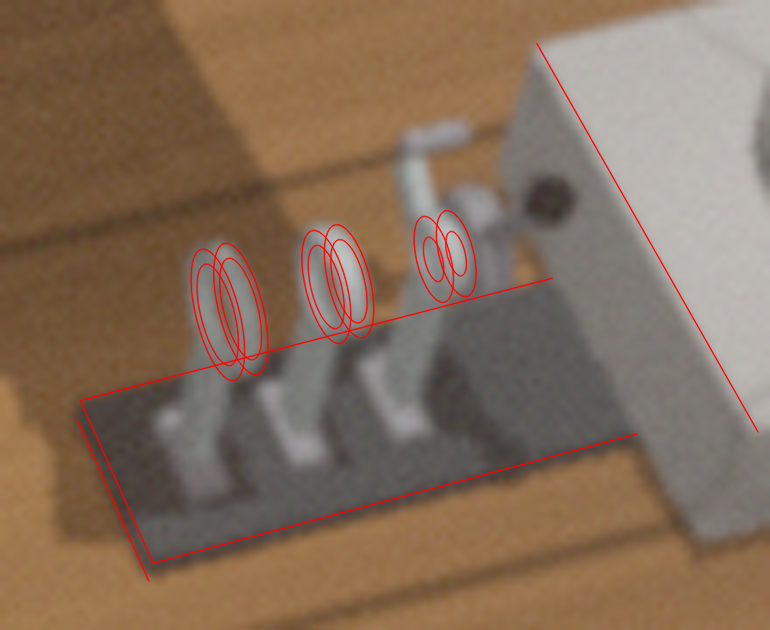

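View pics/z4.png

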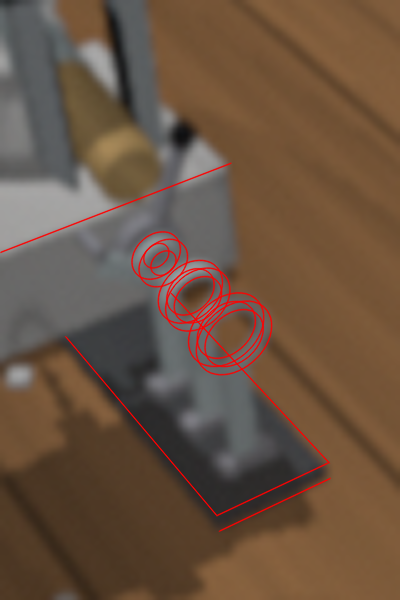

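The model overlay fits all three cameras: eye1 at about (0.541, 0.023), axis yaw about 90.5°. I work out the move to a pre-entry pose with the tip 20 mm before eye1.

Run:
```python
from h import *
print(tool_delta([.5432,-.167,.28],np.radians(90.5)))
```

```text
(array([-13.37018674,   8.73156722,  17.88097052]), array([-6.45232250e-05,  8.39691112e-05, -1.10036302e-01]))
```

```bash
python3 -m jog '[[[0,0,0],[-2,1,0],0.9],[[0,0,0],[-4,2.5,0],0.9],[[0,0,0],[-4,2.5,0],0.9],[[0,0,0],[-2.4,2,0],0.9],[[0,0,-0.055],[-0.97,0.73,0],0.9],[[0,0,-0.055],[0,0,2],0.9],[[0,0,0],[0,0,4],0.9],[[0,0,0],[0,0,5],0.9],[[0,0,0],[0,0,4],0.9],[[0,0,0],[0,0,2.4],0.9],[[0,0,0],[0,0,0.5],0.9],[[0,0,0],[0,0,0],0.9],[[0,0,0],[0,0,0],0.9]]'
python3 - <<'E'
from ov import *
s=robot.read_state();print(s["eef_pos"],s["force"],s["ft_torque"],s["finger_gap"],np.degrees(np.arctan2(*Rq().as_matrix()[1::-1,0])))
C,P=frame(.5414,.0228,np.radians(90.5))
S=cam("scene");D=cam("side");W=cam("wrist")
draw(S,[],(300,110,480,230),4.4,"pics/s5.png");draw(D,[],(190,90,350,290),3,"pics/d5.png");cv2.imwrite("pics/w5.png",W["pixels"])
for k in("needle_tip","needle_shoulder"):
    a=robot.spot_point("scene",k);b=robot.spot_point("side",k);print(k,[(x["uv"],round(x["score"],2)) for x in a],[(x["uv"],round(x["score"],2)) for x in b])
    if a and b: print(tri([(S,a[0]["uv"]),(D,b[0]["uv"])]))
E
```

```text
clock: 10.75
eef_pos: [0.5436, -0.167, 0.2809]
tool_rot: [0.001, 0.704, 0.71, 0.001]
force: [-0.9, -0.2, -1.7]
finger_gap: 0.0265
[ 0.54362101 -0.1669523   0.2809207 ] [-0.91878294 -0.18549534 -1.71007749] [-0.10185697  0.0622106   0.01915024] 0.026490412493675303 90.51813994913589
needle_tip [([387.8, 175.4], 0.6)] []
needle_shoulder [([370.9, 183.3], 0.66)] [([289.6, 171.9], 0.52)]
(array([ 0.54197244, -0.04687313,  0.09858783]), [3.0, 3.0])
```

View pics/s5.png

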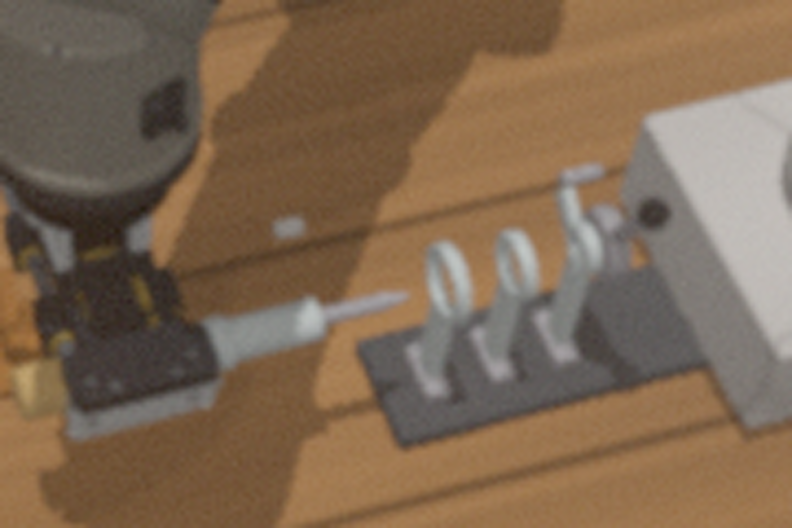

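View pics/d5.png

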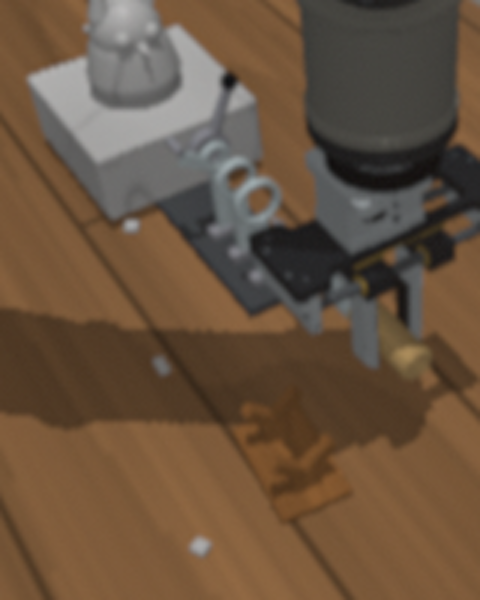

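View pics/w5.png

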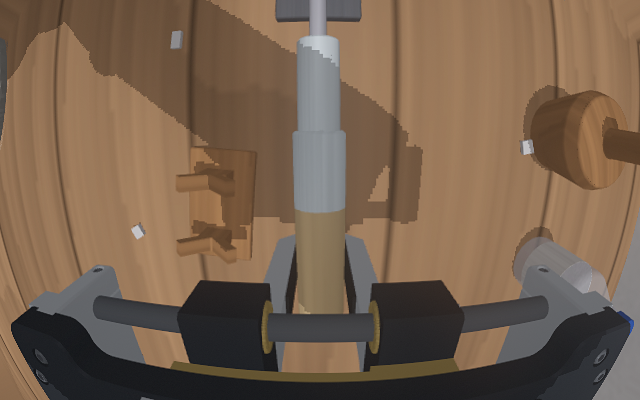

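The scene view shows the tip at about pixel (392,177), just before ring 1. In the wrist view the nose (318) is centred on the base plate (276–361). I overlay model needle lines to check for droop.

Run:
```python
from ov import *
s=robot.read_state();T=Rq().as_matrix();p=s["eef_pos"]
C,P=frame(.5414,.0228,np.radians(90.5))
g=p+T[:,2]*.18; d=T[:,0]; l=T[:,1]; z=-T[:,2]
def need(off):
    A=[]
    for a0,a1,r in((-.037,.076,.014),(.076,.124,.011),(.124,.16,.0045)):
        for q in np.arange(0,2*np.pi,np.pi/4): A.append([g+d*(a-off)+r*(np.cos(q)*l+np.sin(q)*z) for a in(a0,a1)])
        t=np.linspace(0,2*np.pi,30)
        A.append([g+d*(a1-off)+r*(np.cos(q)*l+np.sin(q)*z) for q in t])
    A.append([g+d*(.16-off),g+d*(.174-off)])
    A.append([g+d*(.174-off),g+d*(.3-off)])
    return A
S=cam("scene");draw(S,C+need(.004),(330,130,450,215),6.6,"pics/s6.png")
W=cam("wrist");draw(W,need(.004),(240,0,400,200),3,"pics/w6.png")
D=cam("side");draw(D,C+need(.004),(230,100,350,230),4.6,"pics/d6.png")
```

```text
(no output)
```

View pics/s6.png

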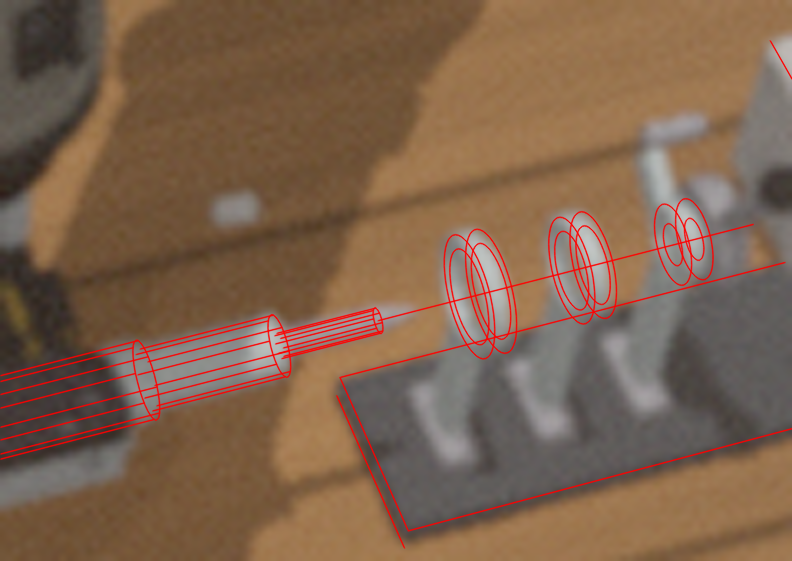

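View pics/w6.png

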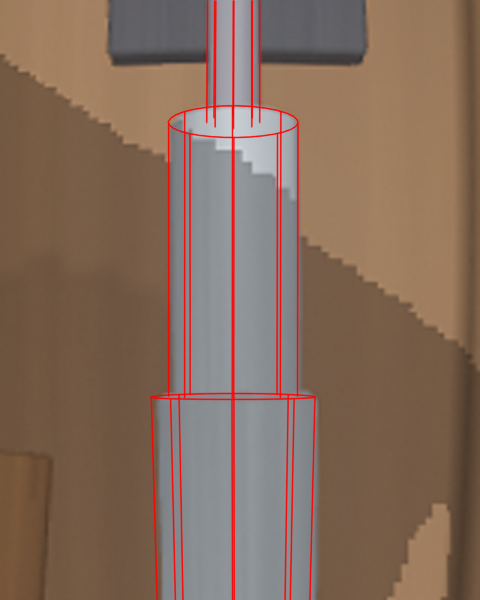

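View pics/d6.png

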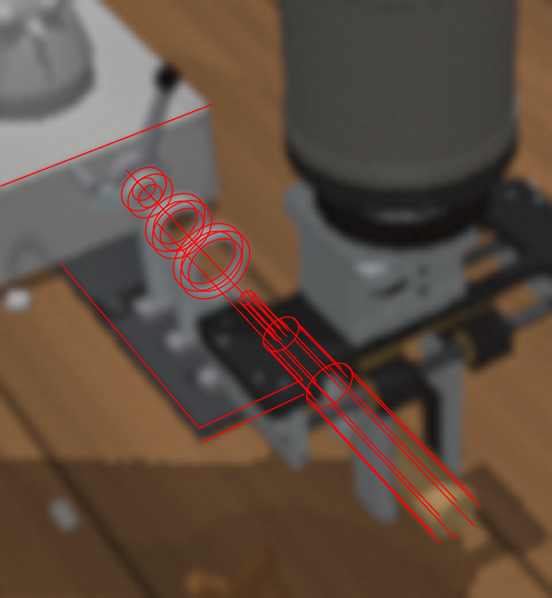

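The model needle and frame match in all views (no visible droop, the axis passes through all three rings). I start inserting: 8.5 cm first.

```bash
python3 -m jog '[[[0,0,0],[1,0,0],0.9],[[0,0,0],[1.5,0,0],0.9],[[0,0,0],[2,0,0],0.9],[[0,0,0],[2,0,0],0.9],[[0,0,0],[1.5,0,0],0.9],[[0,0,0],[0.5,0,0],0.9],[[0,0,0],[0,0,0],0.9],[[0,0,0],[0,0,0],0.9]]'
cat > chk.py <<'E'
from ov import *
import sys
n=sys.argv[1]
s=robot.read_state();print(s["clock"],s["eef_pos"].round(4),s["force"].round(2),s["ft_torque"].round(3),s["finger_gap"],np.degrees(np.arctan2(*Rq().as_matrix()[1::-1,0])))
S=cam("scene");W=cam("wrist")
draw(S,[],(360,130,480,215),6.6,f"pics/s{n}.png");draw(W,[],(220,0,440,200),3.4,f"pics/w{n}.png")
E
python3 chk.py 7
```

```text
clock: 12.25
eef_pos: [0.5424, -0.0825, 0.2799]
tool_rot: [0.0, 0.704, 0.71, -0.0]
force: [-0.2, 0.0, -2.0]
finger_gap: 0.0264
12.25 [ 0.5424 -0.0825  0.2799] [-0.22  0.03 -2.  ] [-0.155  0.063 -0.028] 0.026395313069982714 90.46871701703144
```

View pics/s7.png

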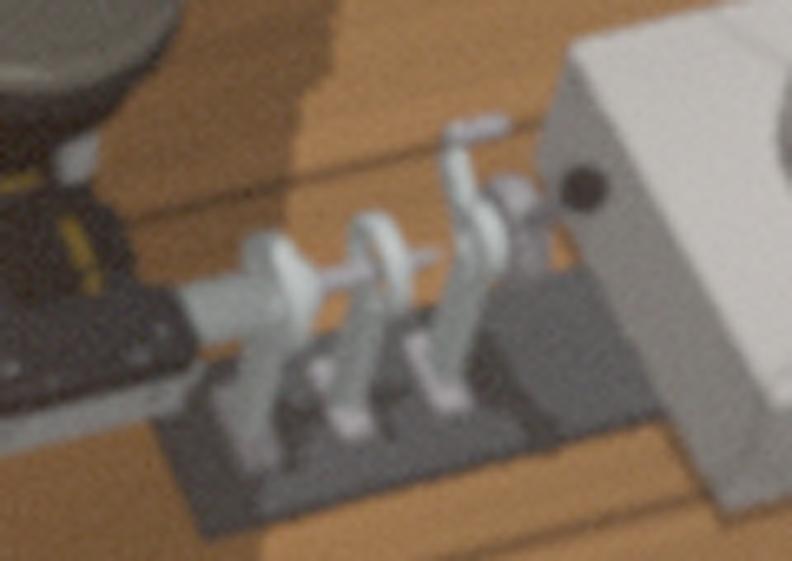

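View pics/w7.png

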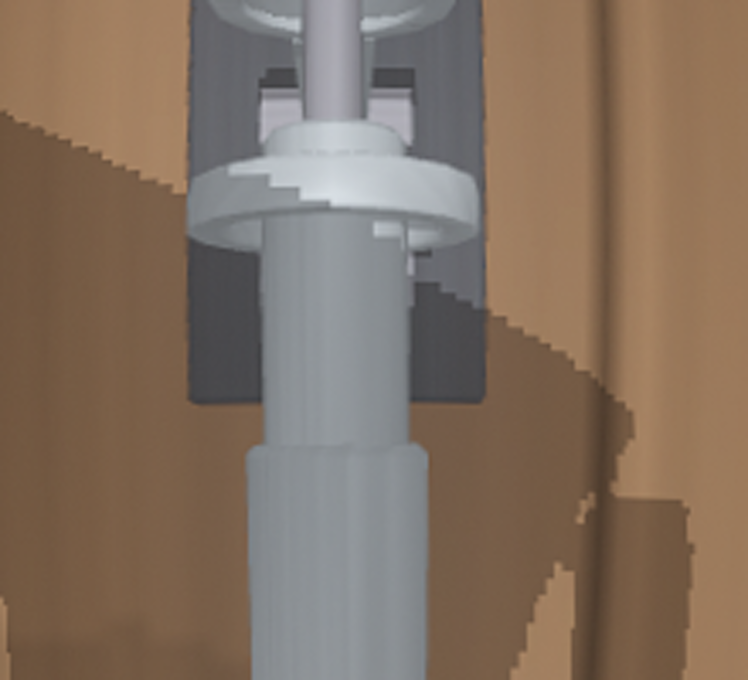

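The wrist view shows ring 1 (188–481), the step (263–408) and the nose all concentric within about 1 px. I check the height with an overlay before entering eye3.

```bash
cat >> ov.py <<'E'
def need(off,dz=0,roll=0):
    s=robot.read_state();T=Rq().as_matrix();p=s["eef_pos"]
    g=p+T[:,2]*.18+[0,0,dz]; d=T[:,0]; l=T[:,1]; z=-T[:,2];A=[]
    for a0,a1,r in((-.037,.076,.014),(.076,.124,.011),(.124,.16,.0045)):
        for q in np.arange(0,2*np.pi,np.pi/2): A.append([g+d*(a-off)+r*(np.cos(q)*l+np.sin(q)*z) for a in(a0,a1)])
        A.append([g+d*(a1-off)+r*(np.cos(q)*l+np.sin(q)*z) for q in np.linspace(0,6.2832,30)])
    A.append([g+d*(.16-off),g+d*(.174-off)])
    return A
E
python3 - <<'E'
from ov import *
C,P=frame(.5414,.0228,np.radians(90.5))
S=cam("scene");draw(S,C,(380,140,450,195),11,"pics/s8.png");draw(S,need(.004),(380,140,450,195),11,"pics/s9.png",(255,0,0))
E
```

```text
(no output)
```

View pics/s8.png

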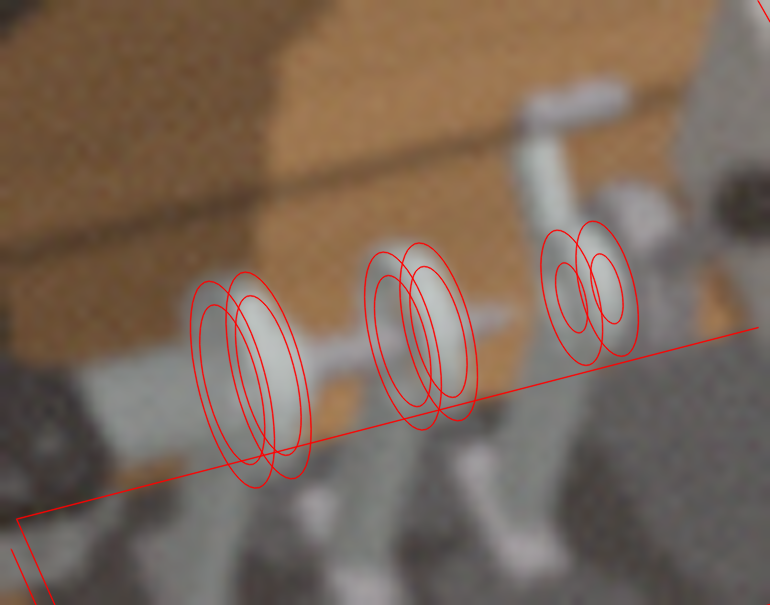

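View pics/s9.png

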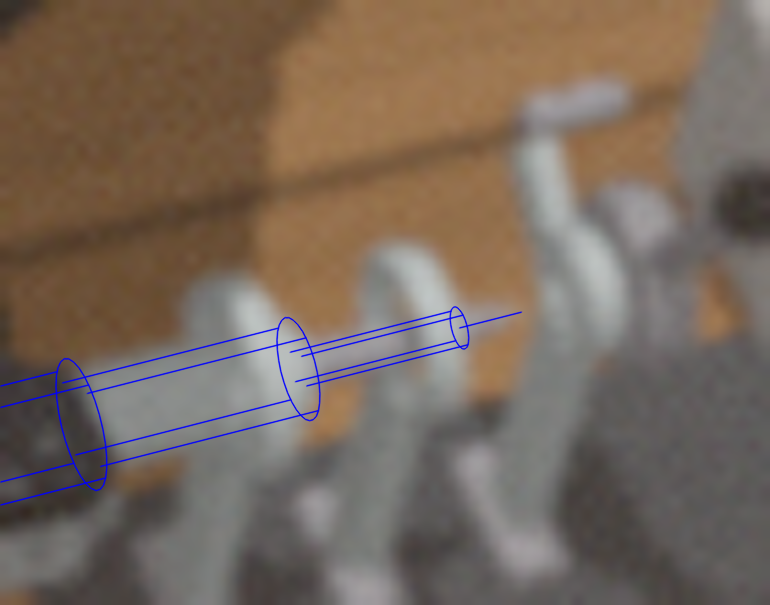

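Needle and rings agree to within about 0.5 mm in height. I go on slowly into eye3.

```bash
python3 -m jog '[[[0,0,0],[0.5,0,0],0.9],[[0,0,0],[0.5,0,0],0.9],[[0,0,0],[0.5,0,0],0.9],[[0,0,0],[0.5,0,0],0.9],[[0,0,0],[0,0,0],0.9]]'
python3 chk.py 10
```

```text
clock: 13.02
eef_pos: [0.5423, -0.0613, 0.2798]
tool_rot: [-0.0, 0.704, 0.711, -0.0]
force: [-0.6, 0.8, -1.1]
finger_gap: 0.0264
13.025 [ 0.5423 -0.0613  0.2798] [-0.6   0.83 -1.08] [-0.127  0.049  0.011] 0.02643475203738861 90.55698778352917
```

View pics/s10.png

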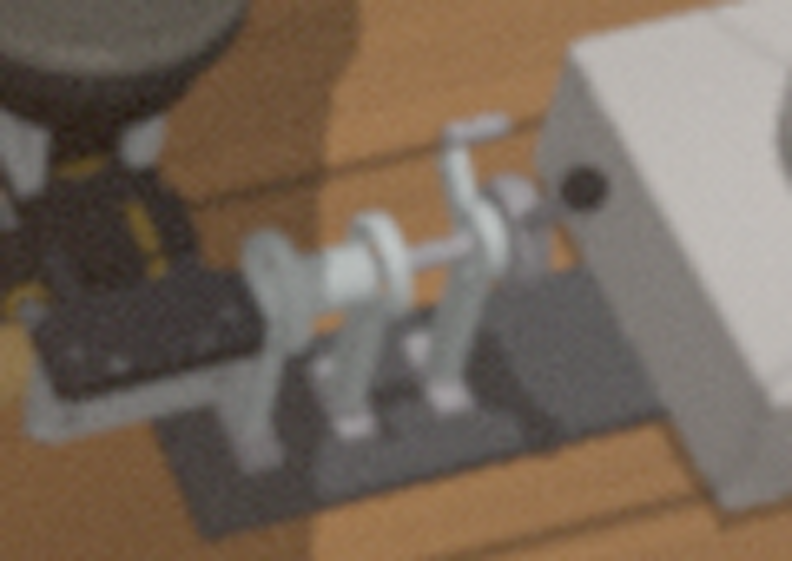

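View pics/w10.png

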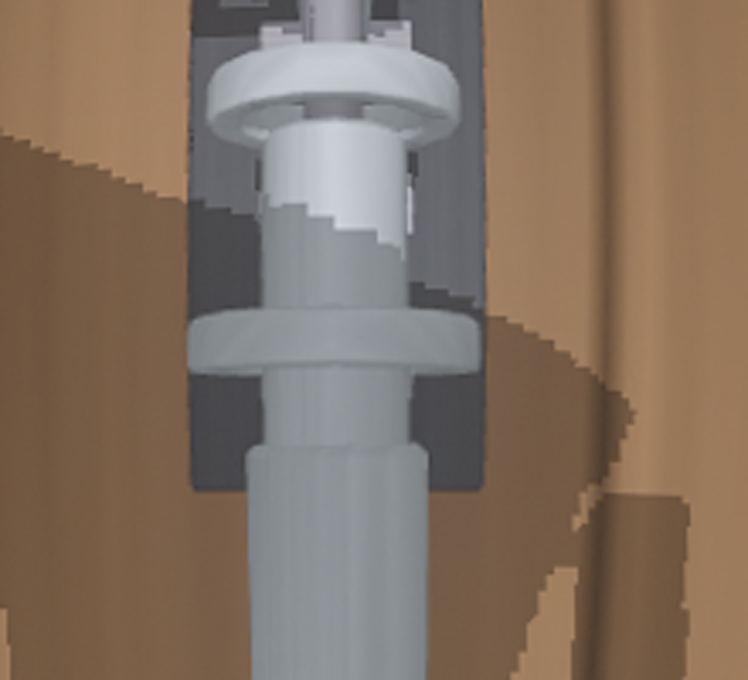

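The nose reaches into eye3 (scene 465,245), no contact force, and the step is centred in front of eye2 (wrist 335 against 333).

```bash
python3 -m jog '[[[0,0,0],[0.5,0,0],0.9],[[0,0,0],[0.5,0,0],0.9],[[0,0,0],[0.5,0,0],0.9],[[0,0,0],[0.3,0,0],0.9],[[0,0,0],[0,0,0],0.9]]'
python3 chk.py 11
python3 -m jog '[[[0,0,0],[0.4,0,0],0.9],[[0,0,0],[0.4,0,0],0.9],[[0,0,0],[0.4,0,0],0.9],[[0,0,0],[0,0,0],0.9]]'
python3 chk.py 12
```

```text
clock: 13.75
eef_pos: [0.5421, -0.0435, 0.2798]
tool_rot: [-0.0, 0.704, 0.71, -0.0]
force: [-0.1, -0.5, -1.5]
finger_gap: 0.0267
13.75 [ 0.5421 -0.0435  0.2798] [-0.09 -0.48 -1.54] [-0.158  0.051 -0.021] 0.026704409085555072 90.54051673357299
clock: 14.35
eef_pos: [0.542, -0.0314, 0.2798]
tool_rot: [-0.0, 0.704, 0.71, 0.0]
force: [-0.0, 0.1, -0.6]
finger_gap: 0.0265
14.35 [ 0.542  -0.0314  0.2798] [-0.04  0.11 -0.61] [-0.171  0.09   0.006] 0.026522521886428268 90.54830486984721
```

View pics/w12.png

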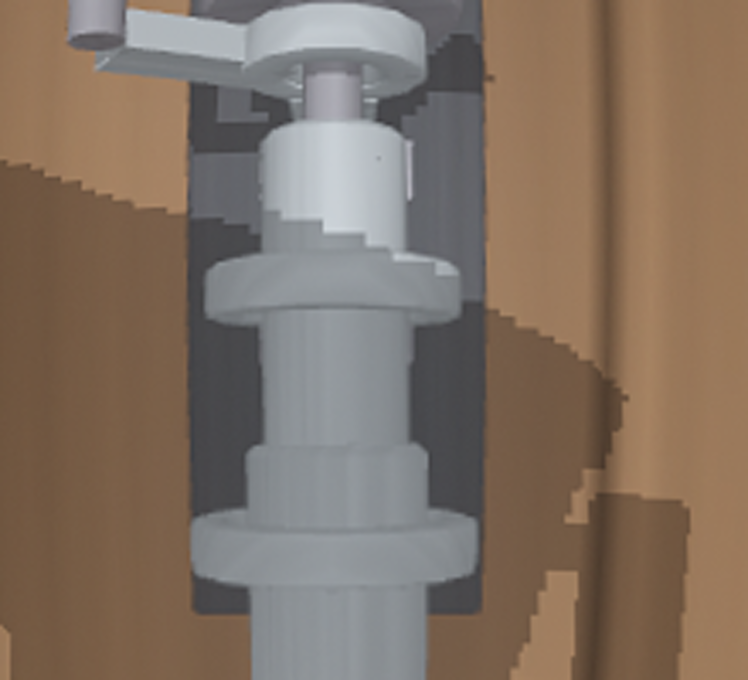

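All three sections are in place and still without force; a gap remains between shoulder and eye3. I advance until contact.

```bash
python3 -m jog '[[[0,0,0],[0.3,0,0],0.9],[[0,0,0],[0.3,0,0],0.9],[[0,0,0],[0.1,0,0],0.9],[[0,0,0],[0,0,0],0.9]]'
python3 -m jog '[[[0,0,0],[0.1,0,0],0.9],[[0,0,0],[0,0,0],0.9]]'
python3 chk.py 13
```

```text
clock: 14.95
eef_pos: [0.542, -0.0247, 0.2798]
tool_rot: [-0.0, 0.704, 0.71, -0.0]
force: [-1.0, -1.2, -1.4]
finger_gap: 0.0265
clock: 15.2
eef_pos: [0.542, -0.0238, 0.2798]
tool_rot: [0.0, 0.704, 0.71, -0.0]
force: [-0.1, -0.9, -0.2]
finger_gap: 0.0264
15.2 [ 0.542  -0.0238  0.2798] [-0.13 -0.86 -0.16] [-0.09   0.077 -0.002] 0.02643206590134913 90.51452216535151
```

View pics/w13.png

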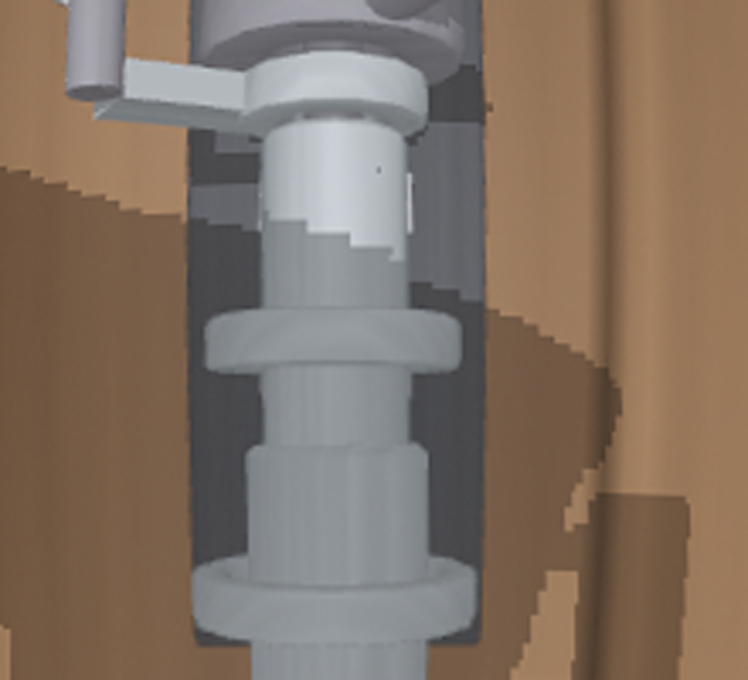

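```bash
python3 -m jog '[[[0,0,0],[0.1,0,0],0.9],[[0,0,0],[0,0,0],0.9]]'
python3 -m jog '[[[0,0,0],[0.1,0,0],0.9],[[0,0,0],[0,0,0],0.9]]'
python3 -m jog '[[[0,0,0],[0.1,0,0],0.9],[[0,0,0],[0,0,0],0.9]]'
```

```text
clock: 15.55
eef_pos: [0.5419, -0.0228, 0.2798]
tool_rot: [-0.0, 0.704, 0.71, -0.0]
force: [-0.2, 0.3, -1.0]
finger_gap: 0.0267
clock: 15.8
eef_pos: [0.5419, -0.0224, 0.2798]
tool_rot: [0.0, 0.704, 0.71, -0.0]
force: [-0.9, -4.4, -0.9]
finger_gap: 0.0264
clock: 16.05
eef_pos: [0.5418, -0.0221, 0.2799]
tool_rot: [0.001, 0.704, 0.71, -0.001]
force: [-0.2, -10.1, -1.8]
finger_gap: 0.0264
```

Firm contact (10 N) at TCP y −0.0223, where the estimate put the shoulder on eye3. I lower the needle by the 3 mm play and view before releasing.

```bash
python3 -m jog '[[[0,0,0],[0,0,0.1],0.9],[[0,0,0],[0,0,0.1],0.9],[[0,0,0],[0,0,0],0.9]]'
python3 -m jog '[[[0,0,0],[0,0,0.1],0.9],[[0,0,0],[0,0,0],0.9]]'
python3 chk.py 14
```

```text
clock: 16.42
eef_pos: [0.5418, -0.0222, 0.2778]
tool_rot: [0.001, 0.704, 0.71, -0.001]
force: [-0.8, -10.1, -0.3]
finger_gap: 0.0266
clock: 16.68
eef_pos: [0.5418, -0.0222, 0.2769]
tool_rot: [0.001, 0.704, 0.71, -0.0]
force: [-1.5, -9.4, 1.2]
finger_gap: 0.0265
16.675 [ 0.5418 -0.0222  0.2769] [-1.51 -9.37  1.23] [-2.259  0.222  0.053] 0.02650190658240223 90.4333196316255
```

View pics/w14.png

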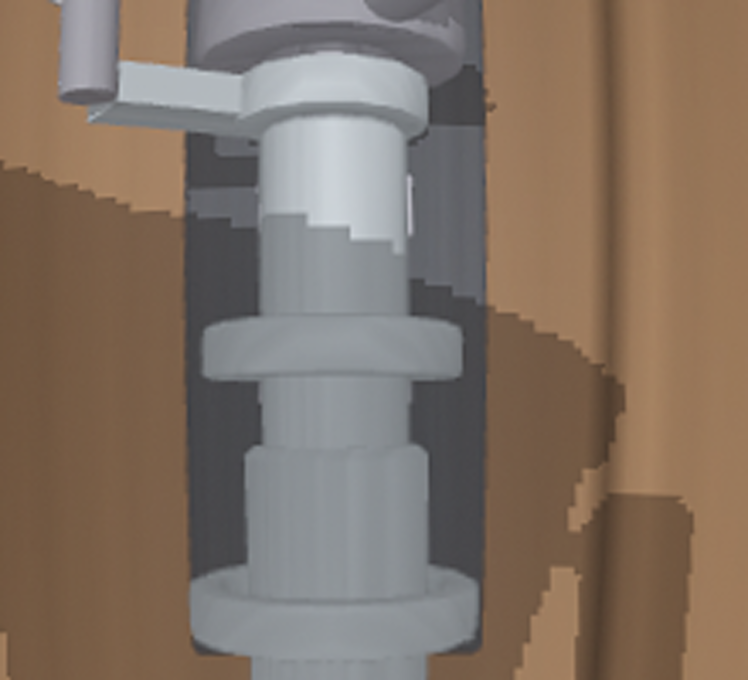

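View pics/s14.png

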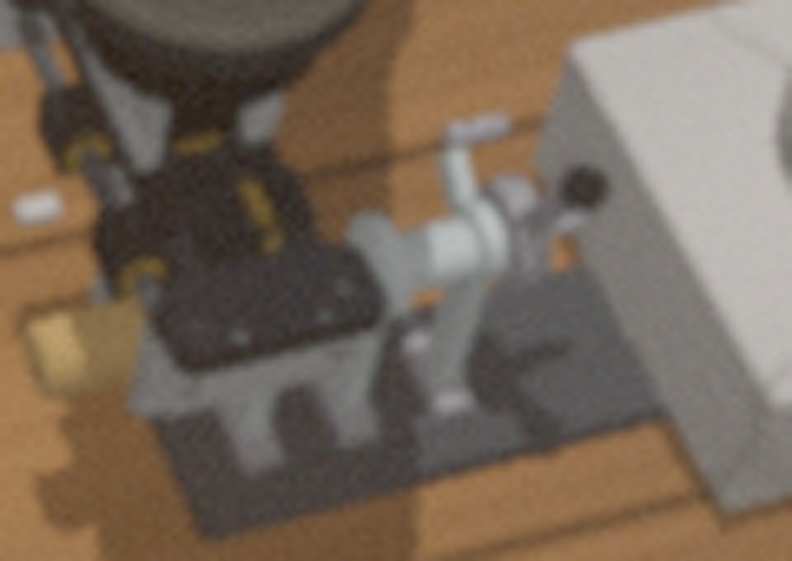

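The picture shows the shoulder meeting eye3 without a gap (wrist crop row 115) and the needle resting low in the eyes. I release and lift.

```bash
python3 -m jog '[[[0,0,0],[0,0,0],0.5],[[0,0,0],[0,0,0],0.2],[[0,0,0],[0,0,0],0],[[0,0,0],[0,0,0],0],[[0,0,0],[0,0,0],0],[[0,0,0],[0,0,-1],0],[[0,0,0],[0,0,-3],0],[[0,0,0],[0,0,-4.5],0],[[0,0,0],[0,0,-4],0],[[0,0,0],[0,0,-0.5],0],[[0,0,0],[0,0,0],0.5]]'
python3 - <<'E'
from ov import *
s=robot.read_state();print(s["clock"],s["eef_pos"],s["force"],s["finger_gap"])
W=cam("wrist");cv2.imwrite("pics/w15.png",W["pixels"]);draw(W,[],(220,0,440,200),3.4,"pics/w15z.png")
for k in("lever_knob","eye1","needle_shoulder"):
  for a in robot.spot_point("wrist",k): print(k,a["uv"],round(a["score"],2),[atz(W,a["uv"],z).round(4) for z in(.1,.155,.165)])
E
```

```text
clock: 18.15
eef_pos: [0.5418, -0.0207, 0.4069]
tool_rot: [-0.0, 0.704, 0.71, 0.0]
force: [-0.4, -0.0, 0.6]
finger_gap: 0.0874
18.15 [ 0.54176308 -0.02070948  0.40692384] [-0.40184066 -0.02998997  0.59418544] 0.08737473560043468
lever_knob [359.2, 44.6] 0.82 [array([0.5776, 0.13  , 0.1   ]), array([0.5709, 0.116 , 0.155 ]), array([0.5697, 0.1135, 0.165 ])]
eye1 [318.2, 158.4] 0.96 [array([0.5411, 0.0218, 0.1   ]), array([0.5414, 0.0286, 0.155 ]), array([0.5415, 0.0298, 0.165 ])]
eye1 [321.1, 76.8] 0.82 [array([0.543 , 0.0979, 0.1   ]), array([0.5429, 0.09  , 0.155 ]), array([0.5429, 0.0886, 0.165 ])]
eye1 [319.4, 117.8] 0.58 [array([0.5418, 0.0596, 0.1   ]), array([0.542 , 0.0591, 0.155 ]), array([0.542, 0.059, 0.165])]
needle_shoulder [319.4, 78.3] 0.76 [array([0.5414, 0.0964, 0.1   ]), array([0.5417, 0.0889, 0.155 ]), array([0.5418, 0.0875, 0.165 ])]
needle_shoulder [319.7, 22.5] 0.42 [array([0.5411, 0.151 , 0.1   ]), array([0.5415, 0.133 , 0.155 ]), array([0.5415, 0.1297, 0.165 ])]
```

View pics/w15.png

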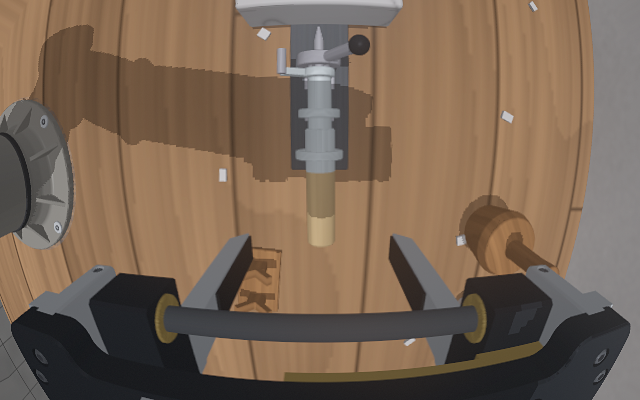

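View pics/w15z.png

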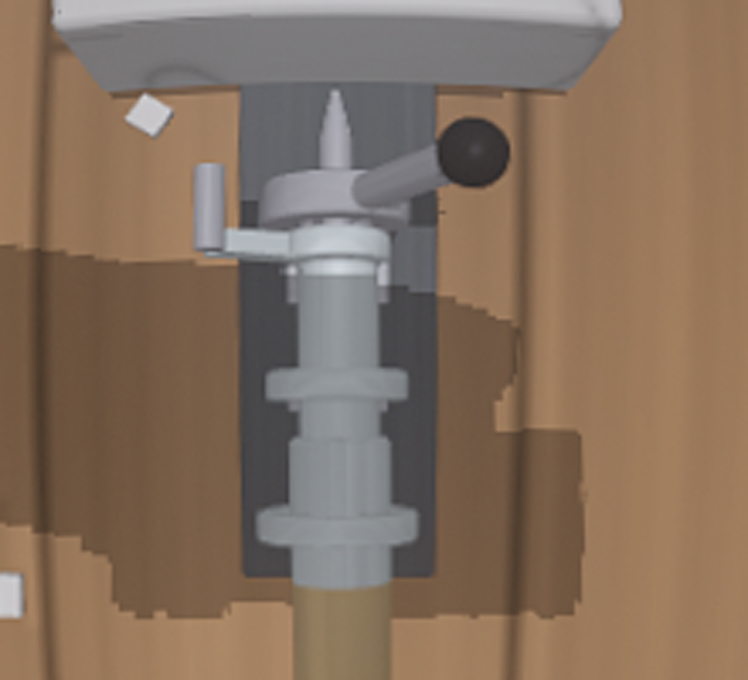

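The needle rests home: tip through the collar at crop (336,95), knob at full-image (359,45), so the lever leans 0.44 rad to +x. I go to the knob's +x side with closed fingers.

```bash
python3 -m jog '[[[0,0,0],[1,1,0],1],[[0,0,0],[3,2,0],1],[[0,0,0],[4,2,0],1],[[0,0,0],[3.5,1.2,0],1],[[0,0,0],[1.6,0.45,0],1],[[0,0,0],[0.3,0,0],1],[[0,0,0],[0,0,1.5],1],[[0,0,0],[0,0,2],1],[[0,0,0],[0,0,2],1],[[0,0,0],[0,0,0.6],1],[[0,0,0],[0,0,0],1],[[0,0,0],[0,0,0],1]]' 30
python3 - <<'E'
from ov import *
s=robot.read_state();print(s["clock"],s["eef_pos"],s["force"],s["finger_gap"])
W=cam("wrist");cv2.imwrite("pics/w16.png",W["pixels"])
S=cam("scene");draw(S,[],(370,90,520,210),5.2,"pics/s16.png")
print(robot.spot_point("scene","lever_knob"))
E
```

```text
clock: 19.85
eef_pos: [0.6074, 0.1136, 0.3463]
tool_rot: [0.0, 0.704, 0.71, 0.0]
force: [0.0, 0.3, -0.2]
finger_gap: 0.0002
19.85 [0.60743704 0.11364764 0.34629324] [ 0.03997028  0.34646807 -0.17346206] 0.00021898148766230532
[{'uv': [449.1, 156.4], 'score': 0.43}]
```

View pics/w16.png

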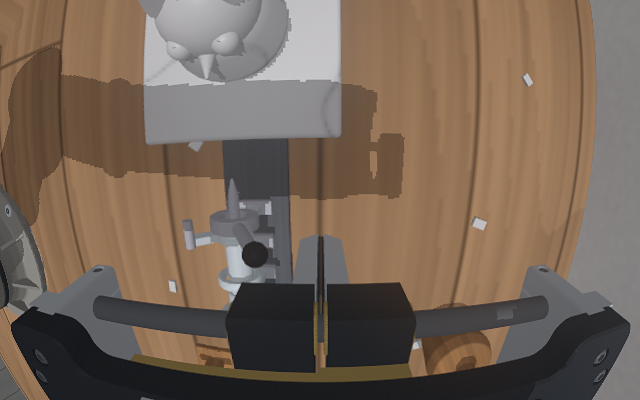

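View pics/s16.png

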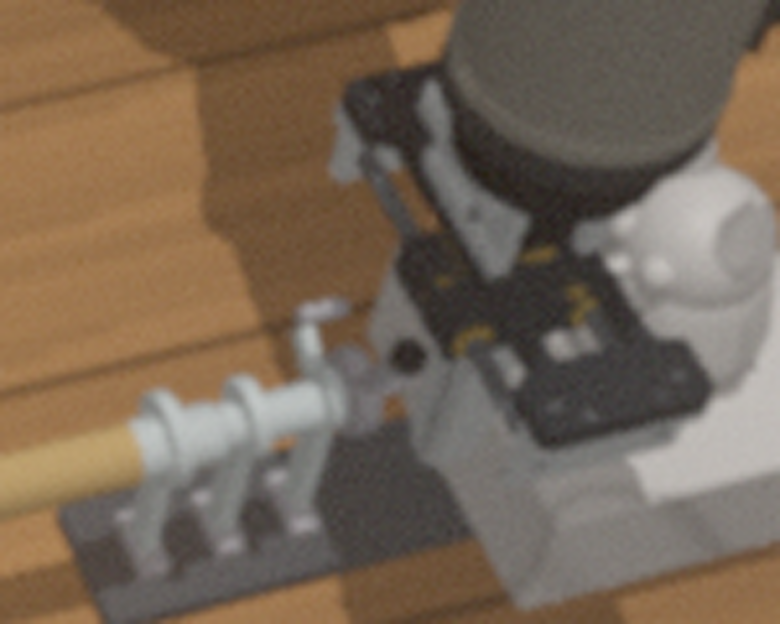

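The wrist view shows the knob at (255,254), left of the closed fingers (300–345), and the needle home. I push toward −x.

```bash
python3 -m jog '[[[0,0,0],[0,-0.7,0],1],[[0,0,0],[0,-1,0],1],[[0,0,0],[0,-1,0],1],[[0,0,0],[0,-1,0],1],[[0,0,0],[0,-0.6,0],1],[[0,0,0],[0,0,0],1]]'
python3 - <<'E'
from ov import *
s=robot.read_state();print(s["clock"],s["eef_pos"],s["force"],s["finger_gap"])
W=cam("wrist");cv2.imwrite("pics/w17.png",W["pixels"])
E
```

```text
clock: 20.75
eef_pos: [0.5638, 0.1135, 0.3459]
tool_rot: [-0.0, 0.704, 0.71, -0.0]
force: [-0.4, 0.2, 0.9]
finger_gap: 0.0005
20.75 [0.56375741 0.1134896  0.34585195] [-0.43581305  0.21846707  0.93116231] 0.0005492699174722934
```

View pics/w17.png

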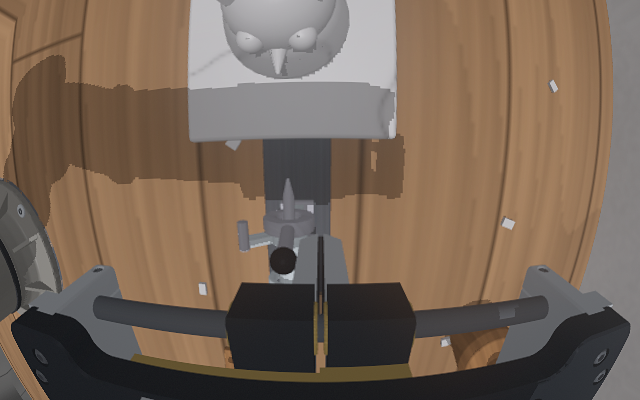

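The lever is now upright (knob 283,260) and moves with the fingers. I push on.

```bash
python3 -m jog '[[[0,0,0],[0,-0.8,0],1],[[0,0,0],[0,-0.9,0],1],[[0,0,0],[0,-0.9,0],1],[[0,0,0],[0,-0.6,0],1],[[0,0,0],[0,0,0],1]]'
python3 - <<'E'
from ov import *
s=robot.read_state();print(s["clock"],s["eef_pos"],s["force"],s["finger_gap"])
W=cam("wrist");draw(W,[],(200,140,400,290),3.8,"pics/w18.png")
E
```

```text
clock: 21.42
eef_pos: [0.5318, 0.1132, 0.3459]
tool_rot: [-0.0, 0.704, 0.71, 0.0]
force: [-0.3, 0.4, 0.6]
finger_gap: 0.0003
21.425 [0.53176522 0.11318923 0.34590655] [-0.34126653  0.39496668  0.56528   ] 0.00030300848263058644
```

View pics/w18.png

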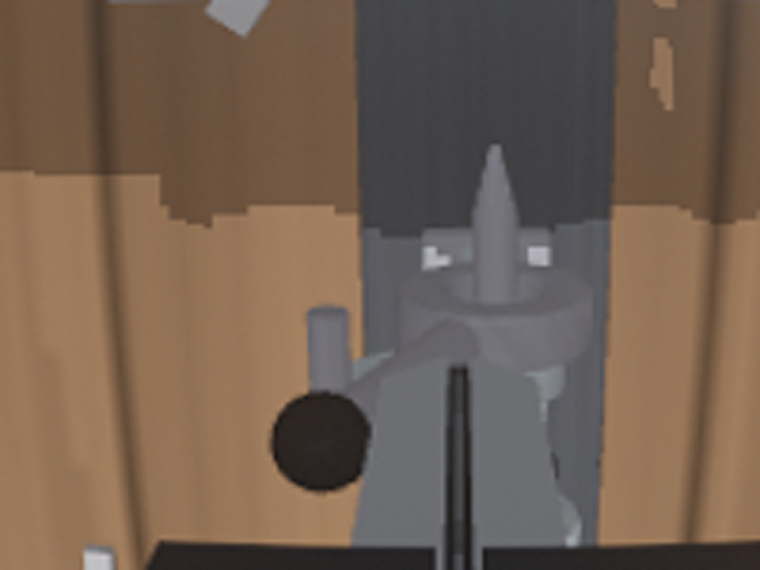

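```bash
python3 -m jog '[[[0,0,0],[0,-0.4,0],1],[[0,0,0],[0,-0.4,0],1],[[0,0,0],[0,-0.3,0],1],[[0,0,0],[0,0,0],1]]'
python3 -m jog '[[[0,0,0],[0,-0.2,0],1],[[0,0,0],[0,0,0],1]]'
python3 -m jog '[[[0,0,0],[0,-0.15,0],1],[[0,0,0],[0,0,0],1]]'
python3 -m jog '[[[0,0,0],[0,-0.15,0],1],[[0,0,0],[0,0,0],1]]'
python3 - <<'E'
from ov import *
s=robot.read_state();print(s["clock"],s["eef_pos"],s["force"],s["finger_gap"])
W=cam("wrist");draw(W,[],(200,140,400,290),3.8,"pics/w19.png")
E
```

```text
clock: 21.98
eef_pos: [0.521, 0.113, 0.3458]
tool_rot: [-0.0, 0.704, 0.71, -0.0]
force: [0.5, 0.1, 0.2]
finger_gap: 0.0004
clock: 22.22
eef_pos: [0.5191, 0.113, 0.3458]
tool_rot: [-0.0, 0.704, 0.71, -0.0]
force: [0.3, 0.1, -0.5]
finger_gap: 0.0002
clock: 22.48
eef_pos: [0.5176, 0.1129, 0.3458]
tool_rot: [-0.0, 0.704, 0.71, -0.0]
force: [1.1, -0.8, 0.2]
finger_gap: 0.0008
clock: 22.72
eef_pos: [0.5161, 0.1129, 0.3458]
tool_rot: [-0.0, 0.704, 0.71, -0.0]
force: [0.3, 0.8, -0.8]
finger_gap: 0.0004
22.725 [0.51613048 0.11291131 0.34582296] [ 0.3387649   0.79585562 -0.76882555] 0.000372011869107825
```

View pics/w19.png

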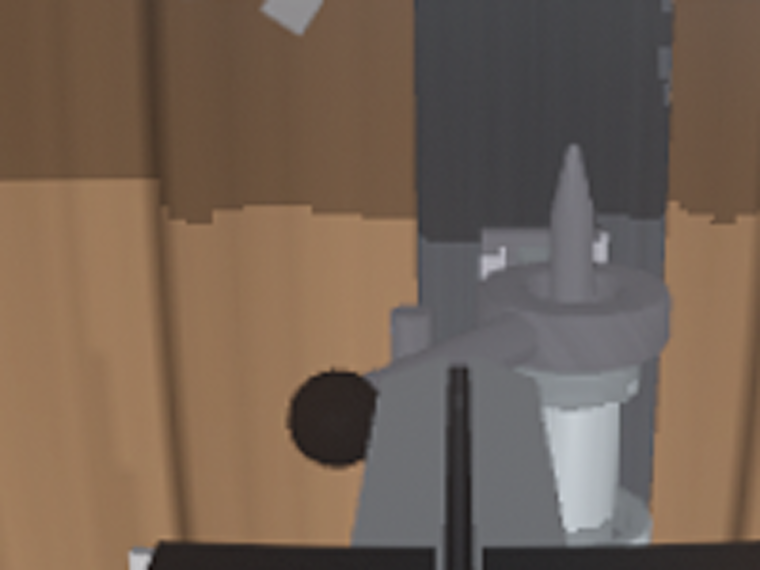

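The lever is nearly over the stop pin but there is no stop force yet. I continue in small steps.

```bash
for i in 1; do python3 -m jog '[[[0,0,0],[0,-0.15,0],1],[[0,0,0],[0,0,0],1]]'; done
python3 -m jog '[[[0,0,0],[0,-0.15,0],1],[[0,0,0],[0,0,0],1]]'
python3 -m jog '[[[0,0,0],[0,-0.15,0],1],[[0,0,0],[0,0,0],1]]'
python3 - <<'E'
from ov import *
s=robot.read_state();print(s["clock"],s["eef_pos"],s["force"],s["finger_gap"])
W=cam("wrist");draw(W,[],(200,140,400,290),3.8,"pics/w20.png")
E
```

```text
clock: 23.02
eef_pos: [0.5146, 0.1129, 0.3458]
tool_rot: [-0.0, 0.704, 0.71, -0.0]
force: [-0.3, 0.1, -0.8]
finger_gap: 0.0001
clock: 23.28
eef_pos: [0.5131, 0.1129, 0.3458]
tool_rot: [-0.0, 0.704, 0.71, -0.0]
force: [0.6, -0.5, -0.0]
finger_gap: 0.0007
clock: 23.52
eef_pos: [0.5116, 0.1129, 0.3458]
tool_rot: [-0.0, 0.704, 0.71, -0.0]
force: [-0.2, -0.3, -0.0]
finger_gap: 0.0003
23.525 [0.51161502 0.1128689  0.34581428] [-0.24441196 -0.32222814 -0.00680474] 0.0002926550022723061
```

View pics/w20.png

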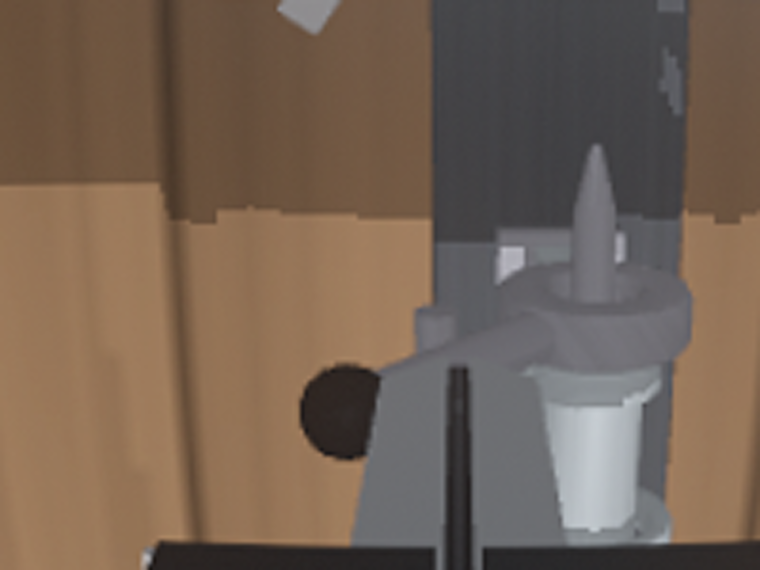

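```bash
python3 -m jog '[[[0,0,0],[0,-0.15,0],1],[[0,0,0],[0,-0.1,0],1],[[0,0,0],[0,0,0],1]]'
python3 -m jog '[[[0,0,0],[0,-0.15,0],1],[[0,0,0],[0,0,0],1]]'
python3 -m jog '[[[0,0,0],[0,-0.15,0],1],[[0,0,0],[0,0,0],1]]'
python3 - <<'E'
from ov import *
s=robot.read_state();print(s["clock"],s["eef_pos"],s["force"],s["finger_gap"])
W=cam("wrist");draw(W,[],(200,140,400,290),3.8,"pics/w21.png")
C,P=frame(.5414,.0216,np.radians(90.5))
for ph in(.55,.65,.75): print(ph,(proj(W,P(.092,.068*np.sin(ph),.068*np.cos(ph)))-[200,140])*3.8)
E
```

```text
clock: 23.95
eef_pos: [0.5095, 0.1129, 0.346]
tool_rot: [0.0, 0.704, 0.71, 0.0]
force: [5.3, -1.1, 0.7]
finger_gap: 0.0002
clock: 24.2
eef_pos: [0.5084, 0.1129, 0.3464]
tool_rot: [0.001, 0.704, 0.71, 0.001]
force: [7.0, -0.0, 1.6]
finger_gap: 0.0006
clock: 24.45
eef_pos: [0.5074, 0.1129, 0.3467]
tool_rot: [0.001, 0.704, 0.71, 0.002]
force: [10.3, -0.0, 3.9]
finger_gap: 0.0005
24.45 [0.5074094  0.11291833 0.34674696] [10.31833495 -0.04523048  3.94054991] 0.00047621444299862805
0.55 [426.7113326  432.43237977]
0.65 [392.22037429 422.3422896 ]
0.75 [361.85706803 411.24140232]
```

View pics/w21.png

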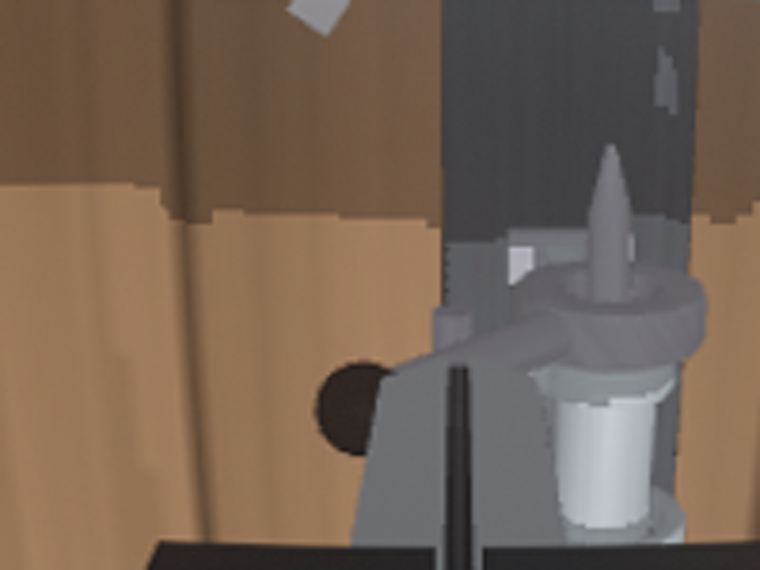

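The knob sits at crop (362,409) against the predicted (362,411) for 0.75 rad past upright, and 10 N of stop force confirms it. I back off, rise, and look again.

```bash
python3 -m jog '[[[0,0,0],[0,0.5,0],1],[[0,0,0],[0,1.5,0],1],[[0,0,0],[0,1,-1],1],[[0,0,0],[0,0,-4],1],[[0,0,0],[-3,0,-4],1],[[0,0,0],[-5,0,-2],1],[[0,0,0],[-5,0,0],1],[[0,0,0],[-2,0,0],1],[[0,0,0],[0,0,0],1],[[0,0,0],[0,0,0],1]]'
python3 - <<'E'
from ov import *
s=robot.read_state();print(s["clock"],s["eef_pos"],s["force"],s["finger_gap"])
W=cam("wrist");draw(W,[],(220,0,440,200),3.4,"pics/w22.png");cv2.imwrite("pics/w22f.png",W["pixels"])
S=cam("scene");cv2.imwrite("pics/s22f.png",S["pixels"]);draw(S,[],(370,120,480,210),6.6,"pics/s22.png")
D=cam("side");draw(D,[],(220,90,320,210),5,"pics/d22.png")
C,P=frame(.5414,.0216,np.radians(90.5))
for ph in(.55,.65,.75): print(ph,proj(W,P(.092,.068*np.sin(ph),.068*np.cos(ph))),"S",proj(S,P(.092,.068*np.sin(ph),.068*np.cos(ph))))
print(robot.spot_point("wrist","lever_knob"),robot.spot_point("scene","lever_knob"))
print([ (k,[(p["uv"],atz(W,p["uv"],.097).round(4),round(p["score"],2)) for p in robot.spot_point("wrist",k)]) for k in("needle_shoulder","needle_tip","eye1")])
E
```

```text
clock: 25.75
eef_pos: [0.5379, -0.0361, 0.4559]
tool_rot: [-0.0, 0.704, 0.71, -0.0]
force: [-0.2, -0.2, 0.0]
finger_gap: 0.0005
25.75 [ 0.53785267 -0.03606745  0.45589874] [-0.20331122 -0.15464222  0.02229521] 0.0005272490246629931
0.55 [283.49020412  42.66281909] S [435.93142785 137.36969746]
0.65 [277.82395085  43.91388913] S [434.58413875 136.62556619]
0.75 [272.86378363  45.27358008] S [433.28033929 136.17838511]
[{'uv': [273.7, 45.8], 'score': 0.75}, {'uv': [324.8, 137.2], 'score': 0.35}] [{'uv': [431.4, 134.9], 'score': 0.74}]
[('needle_shoulder', [([326.0, 71.0], array([0.544 , 0.0963, 0.097 ]), 0.74)]), ('needle_tip', [([323.8, 69.6], array([0.5416, 0.0978, 0.097 ]), 0.7), ([324.5, 29.1], array([0.5419, 0.1446, 0.097 ]), 0.58)]), ('eye1', [([324.6, 103.7], array([0.5429, 0.06  , 0.097 ]), 0.96), ([324.3, 66.3], array([0.5421, 0.1015, 0.097 ]), 0.92)])]
```

View pics/w22.png

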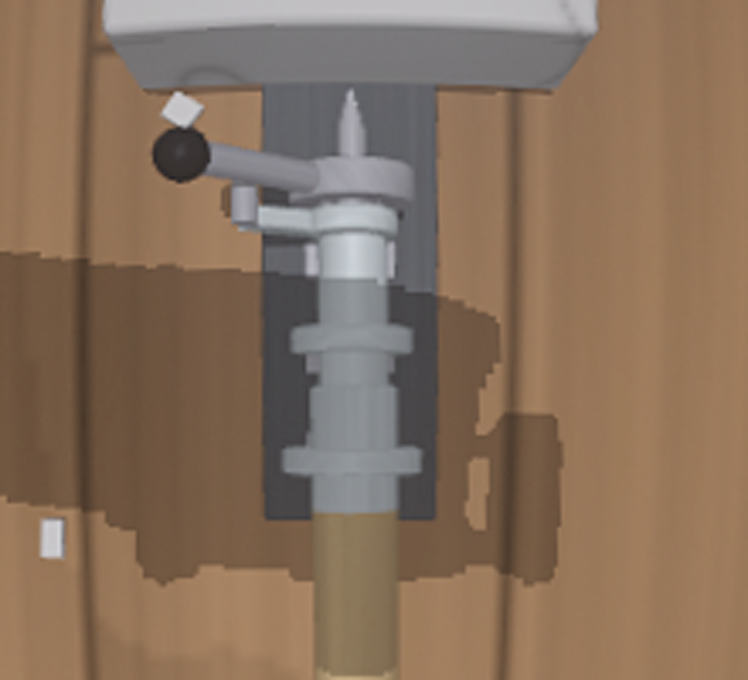

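View pics/s22.png

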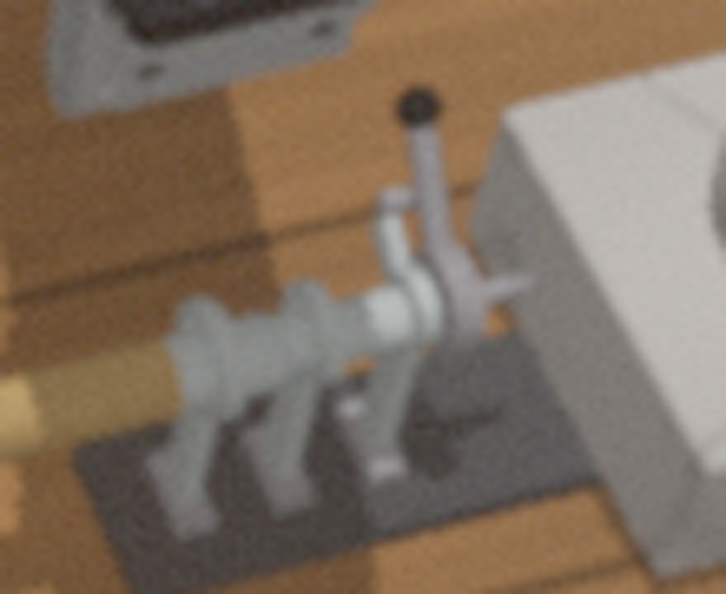

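View pics/s22f.png

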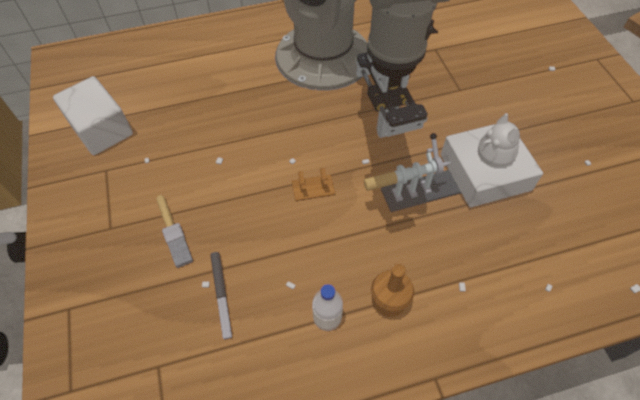

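Everything looks right: lever on the stop pin, knob at wrist (274,46) against (273,45) predicted for locked, other objects unmoved. I make one numeric check that the shoulder is still flush.

Run:
```python
from ov import *
W=cam("wrist");draw(W,[],(290,15,360,165),4,"pics/w23.png");draw(W,[],(300,40,350,85),12,"pics/w24.png")
C,P=frame(.5414,.0216,np.radians(90.5))
for n,a,z in(("ring1 near top",0,.022),("ring2 near top",.038,.019),("ring3 near top",.076,.0145),("wood/alu",.076-.088,.011),("28/22 top",.076-.048,.011),("shoulder",.076,.008),("tip",.126,-.003),("tip -3mm gap",.123,-.003)):
    print(n,proj(W,P(a,0,z)).round(1),((proj(W,P(a,0,z))-[290,15]+.5)*4).round(0))
```

```text
ring1 near top [323.2 139.8] [135. 501.]
ring2 near top [323.3 102.5] [135. 352.]
ring3 near top [323.3  66.6] [135. 208.]
wood/alu [323.1 150.5] [134. 544.]
28/22 top [323.2 112.4] [135. 392.]
shoulder [323.2  67.7] [135. 213.]
tip [323.2  26.2] [135.  47.]
tip -3mm gap [323.2  28.7] [135.  57.]
```

View pics/w23.png

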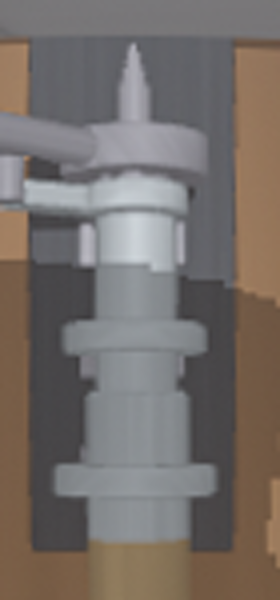

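View pics/w24.png

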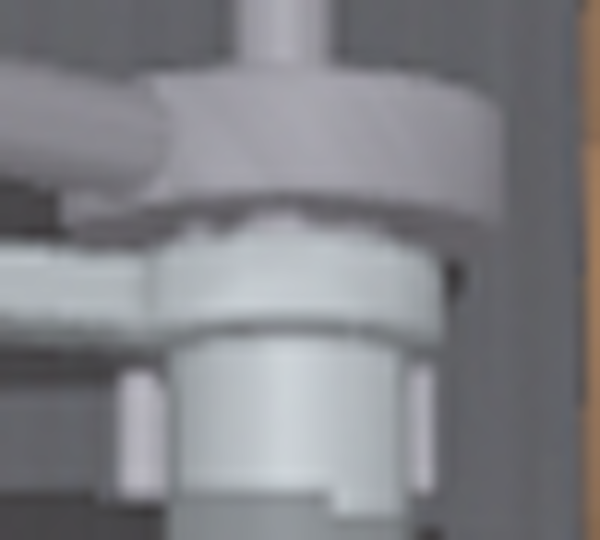

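The tip shows at crop row 44 against 47 for fully home (57 for a 3 mm gap), and no gap is visible at eye3. As a cheap confirmation I nudge the handle's end gently with the closed fingertips.

```bash
python3 -m jog '[[[0,0,0],[-3,0.4,0],1],[[0,0,0],[-4,0,0],1],[[0,0,0],[-1.2,0,1],1],[[0,0,0],[0,0,4],1],[[0,0,0],[0,0,5],1],[[0,0,0],[0,0,4.5],1],[[0,0,0],[0,0,2.5],1],[[0,0,0],[0,0,0],1],[[0,0,0],[1.5,0,0],1],[[0,0,0],[1.0,0,0],1],[[0,0,0],[0.7,0,0],1],[[0,0,0],[0,0,0],1]]'
python3 - <<'E'
from ov import *
W=cam("wrist");cv2.imwrite("pics/w25.png",W["pixels"])
E
```

```text
clock: 27.7
eef_pos: [0.5422, -0.0859, 0.2862]
tool_rot: [0.0, 0.703, 0.711, 0.0]
force: [-0.2, -0.4, -0.1]
finger_gap: 0.0003
```

View pics/w25.png

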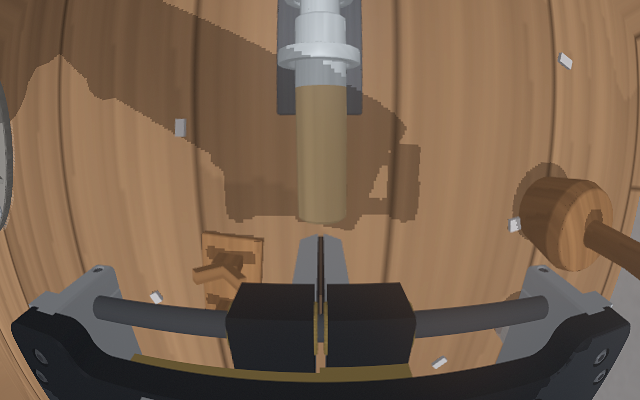

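The fingers (tip at row 236) stand behind the handle's end (row 222), centred on it. I go forward in small steps, expecting contact near TCP y −0.072.

```bash
python3 -m jog '[[[0,0,0],[0.5,0,0],1],[[0,0,0],[0.5,0,0],1],[[0,0,0],[0.2,0,0],1],[[0,0,0],[0,0,0],1]]'
python3 -m jog '[[[0,0,0],[0.1,0,0],1],[[0,0,0],[0,0,0],1]]'
python3 -m jog '[[[0,0,0],[0.1,0,0],1],[[0,0,0],[0,0,0],1]]'
```

```text
clock: 28.25
eef_pos: [0.5419, -0.0747, 0.2858]
tool_rot: [-0.0, 0.704, 0.71, -0.0]
force: [-0.4, 0.0, 0.1]
finger_gap: 0.0001
clock: 28.5
eef_pos: [0.5419, -0.0739, 0.2858]
tool_rot: [0.0, 0.704, 0.71, -0.0]
force: [-0.4, -0.9, -0.4]
finger_gap: 0.0003
clock: 28.75
eef_pos: [0.5419, -0.0728, 0.2858]
tool_rot: [-0.0, 0.704, 0.71, -0.0]
force: [0.0, 0.3, -0.3]
finger_gap: 0.001
```

```bash
python3 -m jog '[[[0,0,0],[0.1,0,0],1],[[0,0,0],[0,0,0],1]]'
python3 -m jog '[[[0,0,0],[0.1,0,0],1],[[0,0,0],[0,0,0],1]]'
python3 -m jog '[[[0,0,0],[0.1,0,0],1],[[0,0,0],[0,0,0],1]]'
```

```text
clock: 29.0
eef_pos: [0.5418, -0.072, 0.2858]
tool_rot: [0.0, 0.704, 0.71, -0.0]
force: [0.4, -2.0, -0.7]
finger_gap: 0.0004
clock: 29.25
eef_pos: [0.5418, -0.0717, 0.2859]
tool_rot: [0.001, 0.704, 0.71, -0.0]
force: [-1.0, -7.7, -0.8]
finger_gap: 0.0007
clock: 29.5
eef_pos: [0.5417, -0.0714, 0.2859]
tool_rot: [0.001, 0.704, 0.71, -0.001]
force: [-0.5, -11.7, -0.2]
finger_gap: 0.0003
```

Stiff contact right at −0.072, so the shoulder is home. I back off, rise and take a last look.

```bash
python3 -m jog '[[[0,0,0],[-0.4,0,0],1],[[0,0,0],[-1.5,0,0],1],[[0,0,0],[-1.5,0,-1],1],[[0,0,0],[0,0,-5],1],[[0,0,0],[0,0,-5],1],[[0,0,0],[3,0,-5],1],[[0,0,0],[3,0,-1],1],[[0,0,0],[2,0,0],1],[[0,0,0],[0,0,0],1],[[0,0,0],[0,0,0],1],[[0,0,0],[0,0,0],1]]'
python3 - <<'E'
from ov import *
s=robot.read_state();print(s["clock"],s["force"],abs(s["qvel"]).max())
W=cam("wrist");draw(W,[],(220,0,440,200),3.4,"pics/w26.png")
S=cam("scene")
C,P=frame(.5414,.0216,np.radians(90.5))
print([proj(W,P(.092,.068*np.sin(p),.068*np.cos(p))) for p in (.65,.75)],robot.spot_point("wrist","lever_knob")[:1])
for k in("mallet","bottle"): print(k,robot.spot_point("scene",k)[:1])
E
```

```text
clock: 30.88
eef_pos: [0.5414, -0.0251, 0.4559]
tool_rot: [0.0, 0.705, 0.71, -0.0]
force: [0.4, 0.3, -0.7]
finger_gap: 0.0007
30.875 [ 0.35738159  0.34815263 -0.67567809] 0.004335391846524421
[array([273.31983834,  55.40879483]), array([268.43904395,  56.62671756])] [{'uv': [267.2, 56.4], 'score': 0.82}]
mallet [{'uv': [391.1, 300.8], 'score': 0.57}]
bottle [{'uv': [330.1, 318.5], 'score': 0.65}]
```

View pics/w26.png

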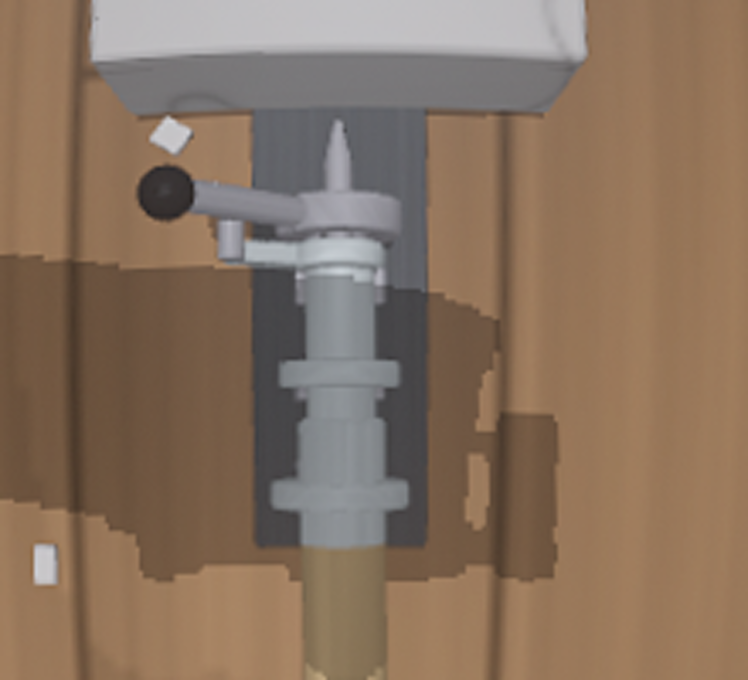

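The needle is home with its shoulder on eye3, the lever rests on the pin (knob at crop (166,192)), and the arm is clear. I hand in.

```bash
python3 -c "
from rig import robot
print(robot.hand_in())"
```

```text
the job is handed in; nothing more can be done
None
```

I took the needle from its rest and slid it through the three eyes until its shoulder met eye3. I then let it go, pushed the lock-collar lever over to its stop pin with closed fingers, and handed in at about 31 s with the arm clear of everything.

My last checks:
- **Needle:** contact at eye3 came where the fitted frame pose put it. After locking, I nudged the handle's end and it resisted firmly (about 12 N) at the expected place. No gap shows at eye3.
- **Lever:** pushing it met a stop at about 10 N. The knob then showed at wrist pixel (267, 56), against (268, 57) predicted for 1.45 rad.
- **Other objects:** the mallet and bottle show within 2 pixels of where they started. The brush and chisel looked unmoved in the scene picture taken just after locking.
- **Limits:** the wrist force readings stayed near 12 N at most, read at the end of each move.

No check failed. The early network estimate of the eyes' direction was about 6° off my fitted pose, and I used the fit.

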